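# Strip the hand mould into its storage blocks

### The job

The small hand mould on the bench is to be stripped so its parts can be stored without scratching: lift the plunger, the pot plate, the gate plate and the cavity plate straight up off the guide pillars, one at a time from the top down, and lay each one flat and fully home in the hardwood block that is cut for it before you lift the next. The plunger stands nose down in the block with the round hole, each plate lies in the recess of its own length. Leave the bottom plate where it is and do not push over or shift the paste jar.

Things in the scene. Friction and masses are not known exactly. Their poses are not given: they have to be found in the camera images.
- mould_base: bottom plate of the mould, dark steel, 84 x 150 x 20 mm, 2.5 kg, loose on the bench; two upright steel guide pillars stand on it on the plate's long centre line, 35 mm either side of its centre (10 mm diameter at +y, 8 mm at -y), their tops 72 mm above its underside. Origin: centre of the underside; y along the 150 mm side, z up. It stays where it is.
- plunger: plunger, top of the stack: bright turned steel, a round head 52 mm across and 14.5 mm thick above a nose 26 mm across and 16 mm long; at the start the nose hangs in the 32 mm bore of the pot plate and the head rests on that plate (underside of the head 74 mm above the underside of the mould, top 88.5 mm). Origin: centre of the nose's lower end; z up along its axis, top of the head at z = 30.5 mm, underside of the head at z = 16 mm. About 0.25 kg.
- pot_plate: smallest aluminium plate, with a 32 mm bore in the middle; below the plunger. 52 x 88 mm, 20 mm thick, 0.20 kg. Origin: centre of the underside; x along the 52 mm side (grasp across this), y along the 88 mm side, z up. Two holes, 1.25 mm clear of the pillars all round, let it slide straight up; at the start its underside is 54 mm above that of the mould.
- gate_plate: middle-sized aluminium plate, a 26 x 8 mm tongue at either end (within its length), a dark runner groove on top; below the pot plate. 58 x 108 mm, 16 mm thick, 0.22 kg. Origin: centre of the underside; x along the 58 mm side (grasp across this), y along the 108 mm side, z up. Two holes, 1.25 mm clear of the pillars all round, let it slide straight up; at the start its underside is 38 mm above that of the mould.
- cavity_plate: largest aluminium plate, with two round 15 mm through holes beside its middle; lowest, on the bottom plate. 64 x 128 mm, 18 mm thick, 0.32 kg. Origin: centre of the underside; x along the 64 mm side (grasp across this), y along the 128 mm side, z up. Two holes, 1.25 mm clear of the pillars all round, let it slide straight up; at the start its underside is 20 mm above that of the mould.
- plunger_block: plunger block: plain light hardwood, 84 x 100 mm, 28 mm high, with one round hole 38 mm across and 20 mm deep in the middle of its top; the plunger stands in it nose down, its head resting on the top (its origin then 12 mm above the block's underside). Fixed. Origin: centre of its underside, y along the 100 mm side, z up.
- pot_block: pot block: flat light hardwood block 76 x 112 mm (the shortest of the three with recesses), with a recess (grey lining) 62 x 98 mm for the pot plate, 5 mm clear all round. Recess floor 8 mm and rim 14 mm above the underside; the rim is cut away along the middle of both long sides (64 mm long) to leave room for fingers. Fixed. Origin: centre of its underside, x across, y along, z up.
- gate_block: gate block: flat light hardwood block 82 x 132 mm (the middle of the three with recesses), with a recess (grey lining) 68 x 118 mm for the gate plate, 5 mm clear all round. Recess floor 8 mm and rim 14 mm above the underside; the rim is cut away along the middle of both long sides (84 mm long) to leave room for fingers. Fixed. Origin: centre of its underside, x across, y along, z up.
- cavity_block: cavity block: flat light hardwood block 88 x 152 mm (the longest of the three with recesses), with a recess (grey lining) 74 x 138 mm for the cavity plate, 5 mm clear all round. Recess floor 8 mm and rim 14 mm above the underside; the rim is cut away along the middle of both long sides (104 mm long) to leave room for fingers. Fixed. Origin: centre of its underside, x across, y along, z up.
- jar: paste jar standing among the work: 55 mm across, 46 mm high, dark lid, printed side. Origin: centre of its underside, z up. To be left alone.
There are look-alikes about, which are no part of the job. What is shaped like the plunger but purple is not meant.

How it is judged:
On the way, in this order (a step that is already met when the one before it is completed fails the run):
1. the plunger is in its own block and let go, while the parts that were below it are still on the pillars (horizontal distance between plunger and plunger_block below 0.01 m and z of plunger in the frame of plunger_block below 0.0145 m and angle between plunger's own z axis and vertical below 0.06 rad and contact force between the fingers and plunger below 0.2 N and distance of each of pot_plate, gate_plate, cavity_plate from where it was at the start of the episode below 0.02 m), for 0.2 s.
2. the pot plate is in its own block and let go, while the parts that were below it are still on the pillars (horizontal distance between pot_plate and pot_block below 0.01 m and z of pot_plate in the frame of pot_block between 0.005 and 0.0105 m and angle between pot_plate's own z axis and vertical below 0.05 rad and angle between the y axis of pot_plate and the y axis of pot_block, either way round below 0.17 rad and contact force between the fingers and pot_plate below 0.2 N and distance of each of gate_plate, cavity_plate from where it was at the start of the episode below 0.02 m), for 0.2 s.
3. the gate plate is in its own block and let go, while the parts that were below it are still on the pillars (horizontal distance between gate_plate and gate_block below 0.01 m and z of gate_plate in the frame of gate_block between 0.005 and 0.0105 m and angle between gate_plate's own z axis and vertical below 0.05 rad and angle between the y axis of gate_plate and the y axis of gate_block, either way round below 0.17 rad and contact force between the fingers and gate_plate below 0.2 N and distance of cavity_plate from where it was at the start of the episode below 0.02 m), for 0.2 s.
4. the cavity plate is in its own block and let go (horizontal distance between cavity_plate and cavity_block below 0.01 m and z of cavity_plate in the frame of cavity_block between 0.005 and 0.0105 m and angle between cavity_plate's own z axis and vertical below 0.05 rad and angle between the y axis of cavity_plate and the y axis of cavity_block, either way round below 0.17 rad and contact force between the fingers and cavity_plate below 0.2 N), for 0.2 s.
At the end, for the whole second after the job is handed in: Plunger upright nose down in its hole, head on the block; each plate flat on the floor of its own recess, long sides parallel: centres within 10 mm, at most 2.5 mm high, tilt under 0.05 rad (plunger 0.06). All released, at rest; bottom plate flat, within 30 mm of its start (horizontal distance between plunger and plunger_block below 0.01 m and z of plunger in the frame of plunger_block below 0.0145 m and angle between plunger's own z axis and vertical below 0.06 rad and linear speed of each of plunger, pot_plate, gate_plate, cavity_plate below 0.02 m/s and angular speed of each of plunger, pot_plate, gate_plate, cavity_plate below 0.2 rad/s and horizontal distance between pot_plate and pot_block below 0.01 m and z of pot_plate in the frame of pot_block between 0.005 and 0.0105 m and angle between each of pot_plate, gate_plate, cavity_plate, mould_base's own z axis and vertical below 0.05 rad and angle between the y axis of pot_plate and the y axis of pot_block, either way round below 0.17 rad and horizontal distance between gate_plate and gate_block below 0.01 m and z of gate_plate in the frame of gate_block between 0.005 and 0.0105 m and angle between the y axis of gate_plate and the y axis of gate_block, either way round below 0.17 rad and horizontal distance between cavity_plate and cavity_block below 0.01 m and z of cavity_plate in the frame of cavity_block between 0.005 and 0.0105 m and angle between the y axis of cavity_plate and the y axis of cavity_block, either way round below 0.17 rad and distance of mould_base from where it was at the start of the episode below 0.03 m); the robot touches nothing.
It fails at once if the paste jar is shifted by more than 30 mm or tipped (distance of jar from where it was at the start of the episode above 0.03 m or angle between jar's own z axis and vertical above 0.3 rad).
It also fails if it takes over 128 s, if anything falls off the work surface, if the arm or the gripper's body presses on something with over 40 N, if the wrist force passes 120 N, or if a joint passes its speed limit or range.

### The arm

A 6-joint arm with a two-finger parallel gripper is mounted at the origin on a cart in front of the work surface, level with it; the furniture and walls round the work are solid. World frame = base frame: x ahead of the robot, y to its left, z up, the work surface at z = 0. Lengths are in m, angles in rad, forces in N, time in s.
With the tool pointing down it reaches from about 0.35 to 0.85 m from the base axis. Payload 8.1 kg.
Tool frame: the origin (TCP) lies on the centre line of the jaws, within the pads' length; the fingertips stand 25 mm ahead of it and the grasp point (between the pads) lies 6 mm ahead of it (ctrl.tip_reach is the distance from the TCP to the fingertips, in m); z points along the fingers, y is the line along which they close (so a half turn about z gives the same grasp; the last joint's range is limited). The gripper opens to 85 mm and grips with 20 to 120 N. Pads are 22 mm wide; open, the fingers measure 114 mm over their backs; the gripper's body (76 mm by 85 mm) begins 54 mm behind the grasp point. The pads swing forward as they close: fully open they stand 13 mm farther back than shut.
Start: joints at [-1.206, 0.13, 1.488, -0, 1.523, -0.085], TCP at [0.261, -0.54, 0.231] pointing down, gripper open.
Joint ranges: [-2.96, 2.96], [-0.89, 2.26], [0.02, 2.5], [-1.34, 4.48], [0, 2.73], [-2.66, 2.66]. Speed limits (rad/s): [2.39, 2.39, 2.79, 3.14, 3.14, 3.14].

### API

Orientations are given as a 3x3 rotation matrix whose columns are the frame's x, y, z axes.
In Python, from bench import ctrl, snapshot, camera_model, ticket, nets gives the robot as it stands.
- The arm moves only by the shell command python3 -m inch 'ROWS' [OPENING] [FORCE]. ROWS is JSON, a list of rows, each a list of 2 entries, a list of its own where there are three numbers: the shift along the tool's x, y, z in mm, then the turn about the tool's z in rad. In form: [[[x, y, z], roll], ...]. A call has exactly 10 rows; each row shifts and turns the commanded pose from where the row before left it, along the tool's axes as they then stand; what a row does not reach is not made up. A row lasts 1/10 s, in which the tool goes at most 50 mm and 8.59 degrees, less where a joint would pass 70% of its speed; a pose out of reach is approached as far as the arm can. A call with a gripper value outside its range is refused whole. OPENING is the finger opening in mm, from 0 to 85.4, set as the call begins (- or left out, the last holds). The fingers move at their own pace and stop on an object; FORCE is the grip in N (left out, the last holds). Time passes only in rows, so rows that do not move let the fingers close, or fill a call up. It gives the time, the measured TCP pose, the force, the opening and the grip force at its end, in the units of the state.
- ctrl.get_state(): the state, without advancing time (a new reading comes with each control period).
- snapshot(name): name is "scene" or "top" or "wrist"; returns (picture, depth): 480x640x3 uint8, blue, green, red; 480x640 float32, m along the optical axis (not along the pixel's ray), 0 where there is no reading.
- camera_model(name): a dict with "vfov" (degrees; the focal length in pixels is half the picture's height over the tangent of half this angle, whatever the lens; pixels are square), "cx", "cy" (the principal point, pixels), "dist_coeffs" ([k1, k2, p1, p2, k3] as OpenCV has them; the pictures are not rectified), "origin" and "rotation" of the camera in the world; the wrist camera has in their place "T_tool_cam" (4x4, takes a point from camera to tool coordinates, whose origin is the TCP and whose axes are the flange's). Camera axes: x right, y down, z forward; pixel columns grow to the right and rows downward; lengths in m; the calibration is good to about 2 mm. A picture is of the moment at which its call begins: read the wrist's pose just before it. camera_model takes no time and is no camera call.
- ticket.sign_off(): hands the job in; it is judged then, once.
Trained networks look in the newest picture that a camera, given by its name, has taken for a name from the list of things; names that differ only in an ending like _2 or _b are one class to them, and where a whole thing is asked for, a point or a joint stands for the part that bears it (a point fixed in the world has none). Each returns a list of dicts, best first, with "p" (0 to 1); they miss things now and then, are a little off and sometimes report something else, mostly with a low value. They report only what shows in the picture. A call takes as long as a camera call. They do not tell look-alikes from the thing itself.
- nets.silhouettes(camera, name): "mask" (480x640 bool, what is visible of it) and "extent" ([centre column, centre row, width, height] in pixels, round what is visible of it).
The state is a dict: "clock": time; "joint_pos": joint angles; "joint_vel": joint speeds; "joint_torque": joint torques, N m; "tcp_pos": TCP position; "eef_rot": TCP orientation; "contact_force": force on the tool from outside, world axes, zero at the start; "ft_torque": the same for the moment, N m; "gripper_width": finger opening in m; "finger_force": force on a finger pad.
Only numpy, scipy, OpenCV 4.12 (cv2) and the standard library are available. Lean on these libraries where they do the work, as an engineer would, in place of code of your own. Each camera call takes 0.05 s, during which the arm holds its last target. There are 200 camera calls.

## Working session

There is one attempt and no reset: what is moved stays moved. The work goes in short steps, Python scripts to look and compute and a shell command to move; the robot and the scene stay as the last step left them, time stands still between calls to the robot, and variables do not carry over. Pictures are saved under pics/ and viewed, at most 14 in all, crops included, and the job is handed in when it is done.

```bash
ls; mkdir -p pics; cat > h.py <<'E'
import numpy as np, cv2
from bench import ctrl, snapshot, camera_model, ticket, nets
def K(m):
    f=240/np.tan(np.radians(m["vfov"])/2); return np.array([[f,0,m["cx"]],[0,f,m["cy"]],[0,0,1]])
def pose(name):
    m=camera_model(name)
    if name=="wrist":
        s=ctrl.get_state(); T=np.eye(4); T[:3,:3]=s["eef_rot"]; T[:3,3]=s["tcp_pos"]; T=T@np.array(m["T_tool_cam"])
        return m,T[:3,:3],T[:3,3]
    return m,np.array(m["rotation"]),np.array(m["origin"])
def cloud(m,R,o,d):
    v,u=np.mgrid[0:480,0:640]
    p=cv2.undistortPoints(np.stack([u,v],-1).reshape(-1,1,2).astype(float),K(m),np.array(m["dist_coeffs"],float)).reshape(480,640,2)
    P=np.dstack([p,np.ones((480,640))])*d[...,None]
    W=P@R.T+o; W[d<=0]=np.nan; return W
def rect(W,mask,z0,z1):
    p=W[mask&(W[...,2]>z0)&(W[...,2]<z1)][:,:2]
    (c,s,a)=cv2.minAreaRect((p*1000).astype(np.float32)); return np.round(c,1),np.round(s,1),round(a,1),len(p)
E
python3 - <<'E'
from h import *
for n in ("scene","top"):
    m,R,o=pose(n); img,d=snapshot(n); cv2.imwrite(f"pics/{n}.png",img); W=cloud(m,R,o,d); np.save(n+"W.npy",W)
    print(n,o)
    for t in ["plunger","pot_plate","gate_plate","cavity_plate","mould_base","plunger_block","pot_block","gate_block","cavity_block","jar"]:
        for r in nets.silhouettes(n,t):
            if r["p"]<.3: continue
            k=r["mask"]; z=np.nanpercentile(W[k][:,2],[50,95]) 
            print(t,round(r["p"],2),np.round(r["extent"]),"z",z.round(3),"med",np.nanmedian(W[k],0).round(3),rect(W,k,z[1]-.006,z[1]+.004))
E
```

```text
pics
scene [-0.22634526 -0.48488924  0.61114766]
plunger 0.87 [444. 367.  35.  24.] z [0.029 0.031] med [ 0.372 -0.318  0.029] (array([ 378.4, -315.6]), array([51.3, 49.7]), 23.2, 682)
plunger 0.71 [330. 263.  25.  18.] z [0.086 0.088] med [ 0.437 -0.073  0.086] (array([443.2, -69.9]), array([51.9, 48.2]), 74.1, 395)
pot_plate 0.96 [332. 273.  62.  35.] z [0.069 0.073] med [ 0.424 -0.087  0.069] (array([443.8, -69.1]), array([56.2, 89.3]), 7.2, 488)
pot_plate 0.3 [240. 208.  53.  28.] z [0.008 0.014] med [0.629 0.31  0.008] (array([634.2, 312.9]), array([ 78.9, 114.6]), 6.2, 401)
gate_plate 0.92 [332. 288.  61.  26.] z [0.047 0.054] med [ 0.419 -0.094  0.047] (array([426.9, -82.2]), array([ 51. , 107.8]), 36.5, 288)
cavity_plate 0.7 [331. 296.  78.  35.] z [0.031 0.037] med [ 0.417 -0.097  0.031] (array([442.9, -69.3]), array([ 66.1, 129.7]), 7.1, 458)
cavity_plate 0.46 [181. 239.  53.  35.] z [0.024 0.029] med [0.439 0.305 0.024] (array([443.2, 329.4]), array([99.2, 87.1]), 79.1, 661)
mould_base 0.74 [332. 306.  93.  31.] z [0.015 0.019] med [ 0.407 -0.098  0.015] (array([444.2, -70
[... 1691 characters left out ...]
 149.7]), 5.1, 675)
plunger_block 0.89 [166. 280.  56.  49.] z [0.027 0.03 ] med [0.446 0.333 0.027] (array([446.4, 333.9]), array([101.6,  85.2]), 80.3, 1654)
pot_block 0.58 [176. 192.  56.  38.] z [0.008 0.014] med [0.634 0.315 0.008] (array([634.4, 313.9]), array([ 76.9, 114.1]), 5.8, 807)
gate_block 0.84 [264. 279.  66.  45.] z [0.008 0.014] med [0.449 0.13  0.008] (array([449.6, 129.8]), array([133.1,  79.5]), 79.5, 1159)
cavity_block 0.91 [272. 193.  74.  40.] z [0.007 0.014] med [0.625 0.11  0.007] (array([625.9, 110.2]), array([ 88.9, 152.7]), 3.2, 1310)
jar 0.75 [454. 264.  34.  25.] z [0.044 0.048] med [ 0.461 -0.259  0.044] (array([ 461.8, -264.8]), array([51.1, 51.1]), 50.0, 497)
```

```bash
python3 - <<'E'
import cv2
a=cv2.imread("pics/top.png")[140:360,110:530]; cv2.imwrite("pics/topc.png",cv2.resize(a,(800,420),interpolation=2))
E
```

```text
(no output)
```

View pics/topc.png

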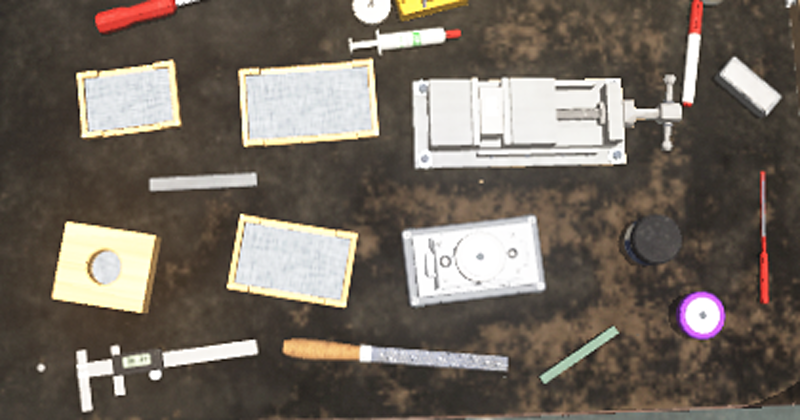

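View pics/scene.png

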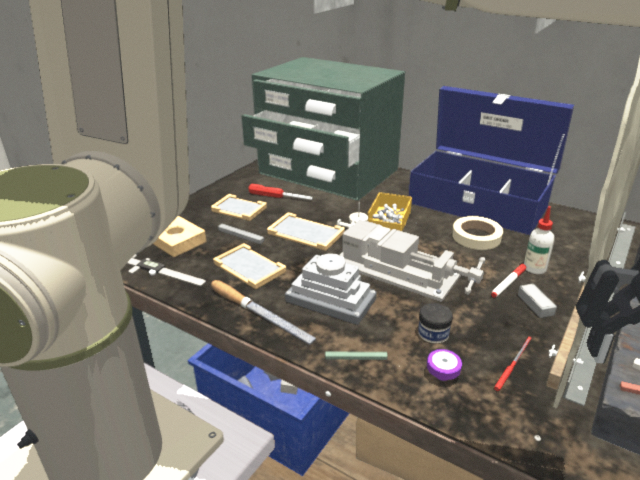

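```bash
python3 - <<'E'
from h import *
s=ctrl.get_state(); print({k:np.round(v,3).tolist() for k,v in s.items()}, ctrl.tip_reach)
print(np.round(camera_model("wrist")["T_tool_cam"],3))
# tall obstacles
W=np.load("topW.npy")
k=(W[...,2]>.05)
n,l,st,c=cv2.connectedComponentsWithStats(k.astype(np.uint8))
for i in range(1,n):
    if st[i,4]>40: 
        p=W[l==i]; print(st[i],p.min(0).round(3),p.max(0).round(3))
E
```

```text
{'clock': 1.1, 'joint_pos': [-1.206, 0.13, 1.488, 0.0, 1.523, -0.085], 'joint_vel': [-0.001, -0.0, 0.0, -0.001, 0.0, -0.0], 'joint_torque': [-0.002, -56.933, -50.087, -0.0, 0.001, 0.0], 'tcp_pos': [0.261, -0.54, 0.231], 'eef_rot': [[0.901, 0.435, 0.0], [0.435, -0.901, 0.0], [0.0, -0.0, -1.0]], 'contact_force': [0.58, -0.48, -0.3], 'ft_torque': [-0.011, 0.016, -0.048], 'finger_force': 0.0, 'gripper_width': 0.085} 0.025
[[ 0.    -0.965 -0.261  0.066]
 [ 1.     0.     0.     0.001]
 [ 0.    -0.261  0.965 -0.142]
 [ 0.     0.     0.     1.   ]]
[    0     0   640   300 63358] [ 0.378 -0.666  0.05 ] [0.976 0.409 0.666]
[481 110  27  26 465] [ 0.733 -0.378  0.05 ] [ 0.777 -0.338  0.142]
[ 335  179  133   39 3030] [ 0.562 -0.297  0.05 ] [ 0.637 -0.022  0.081]
[ 333  259   55   34 1397] [ 0.412 -0.123  0.05 ] [ 0.477 -0.014  0.093]
[627 377  13  27 195] [ 0.217 -0.498  0.243] [ 0.252 -0.468  0.308]
[ 242  427  129   53 4662] [ 0.162 -0.02   0.247] [0.221 0.135 0.552]
```

Candidates for the plunger: bright disc on the mould at top px (362,277), top at z≈88 mm; disc at (478,304) is purple-ringed and stands on the bench (z≈31 mm). The first one is meant: it is unpurple and on the pot plate. There is one block per size: plunger block (166,280), pot (176,192), gate (264,279), cavity (272,193). I turn the wrist first, then confirm with a wrist crop.

```bash
cat >> h.py <<'E'
def go(x,y,z,deg):
    s=ctrl.get_state(); R=np.array(s["eef_rot"]); th=np.degrees(np.arctan2(R[1,0],R[0,0]))
    r=(th-deg+180)%360-180; t=np.radians(deg)
    d=np.array([x,y,z])-np.array(s["tcp_pos"])*1000
    c,n=np.cos(t),np.sin(t)
    print("t",round(s["clock"],2),"roll",round(np.radians(r),4),"then tool shift",np.round([d[0]*c+d[1]*n, d[0]*n-d[1]*c,-d[2]],1),"F",np.round(s["contact_force"],1),"w",round(s["gripper_width"]*1000,1),"ff",round(s["finger_force"],1),"tcp",np.round(np.array(s["tcp_pos"])*1000,1),"th",round(th,2))
E
python3 -m inch '[[[0,0,0],-0.135],[[0,0,0],-0.135],[[0,0,0],-0.135],[[0,0,0],-0.135],[[0,0,0],-0.135],[[0,0,0],-0.135],[[0,0,0],-0.135],[[0,0,0],-0.135],[[0,0,0],-0.135],[[0,0,0],0]]' 70 40
python3 -c "
from h import *
go(444,-69,220,95.5)"
```

```text
clock: 2.1
tcp_pos: [0.2609, -0.5403, 0.2307]
eef_rot: [[-0.096, 0.995, -0.0], [0.995, 0.096, 0.0], [0.0, -0.0, -1.0]]
contact_force: [-0.0, -0.6, 0.3]
gripper_width: 0.0699
finger_force: 0.0
t 2.1 roll 0.0002 then tool shift [451.6 227.4  10.7] F [-0.  -0.6  0.3] w 69.9 ff 0.0 tcp [ 260.9 -540.3  230.7] th 95.51
```

```bash
python3 -m inch '[[[43,21,0],0],[[43,21,0],0],[[43,21,0],0],[[43,21,0],0],[[43,21,0],0],[[43,21,0],0],[[43,21,0],0],[[43,21,0],0],[[43,21,0],0],[[43,21,0],0]]' 62 40
python3 - <<'E'
from h import *
go(444,-69,220,95.5)
m,R,o=pose("wrist"); img,d=snapshot("wrist"); W=cloud(m,R,o,d)
cv2.imwrite("pics/w1.png",img); np.save("w1.npy",W)
for t in ["plunger","pot_plate","gate_plate","cavity_plate","mould_base"]:
    for r in nets.silhouettes("wrist",t):
        if r["p"]<.4: continue
        k=r["mask"]; z=np.nanpercentile(W[k][:,2],95); print(t,round(r["p"],2),np.round(r["extent"]),z.round(4),rect(W,k,z-.005,z+.003))
# fingers: points in tool frame near the pads
s=ctrl.get_state(); Rt=np.array(s["eef_rot"]); T=(W-np.array(s["tcp_pos"]))@Rt
k=(T[...,2]<.06)&(T[...,2]>-.1)&(abs(T[...,0])<.03)
for sg in (1,-1):
    q=T[k&(T[...,1]*sg>0)]; print(len(q), np.round(np.percentile(q,[1,50,99],axis=0)*1000,1).tolist() if len(q) else "")
E
```

```text
clock: 3.1
tcp_pos: [0.43, -0.0907, 0.2311]
eef_rot: [[-0.089, 0.996, 0.001], [0.996, 0.089, -0.0], [-0.001, 0.001, -1.0]]
contact_force: [1.3, 0.4, 0.7]
gripper_width: 0.0619
finger_force: 0.0
t 3.1 roll -0.007 then tool shift [20.2 16.  11.1] F [1.3 0.4 0.7] w 61.9 ff 0.0 tcp [430.  -90.7 231.1] th 95.1
plunger 0.95 [248. 423.  56.  34.] 0.0308 (array([ 377.6, -301.2]), array([44.9, 26.4]), 25.0, 759)
plunger 0.66 [345. 193.  74.  80.] 0.0886 (array([446.3, -67.6]), array([50.9, 51.2]), 63.8, 4517)
pot_plate 0.88 [347. 187.  78. 129.] 0.0741 (array([446.5, -67.9]), array([52.4, 87.8]), 5.1, 4209)
gate_plate 0.64 [344. 195.  75.  76.] 0.0886 (array([446.3, -67.2]), array([51.4, 50.9]), 5.5, 4521)
gate_plate 0.61 [345. 185.  76. 143.] 0.054 (array([445.4, -67.3]), array([ 56.8, 107.5]), 5.2, 1143)
cavity_plate 0.75 [343. 182.  89. 169.] 0.0383 (array([446.1, -68. ]), array([ 64. , 127.9]), 5.2, 2616)
mould_base 0.94 [342. 178. 104. 185.] 0.0212 (array([446.3, -67.7]), array([ 85.5, 149.7]), 5.5, 4805)
31881 [[-7.9, 1.1, -95.6], [13.1, 36.8, -72.2], [21.8, 63.9, -12.3]]
31257 [[-7.7, -61.5, -95.7], [13.3, -35.3, -71.5], [21.9, -1.1, -12.3]]
```

View pics/w1.png

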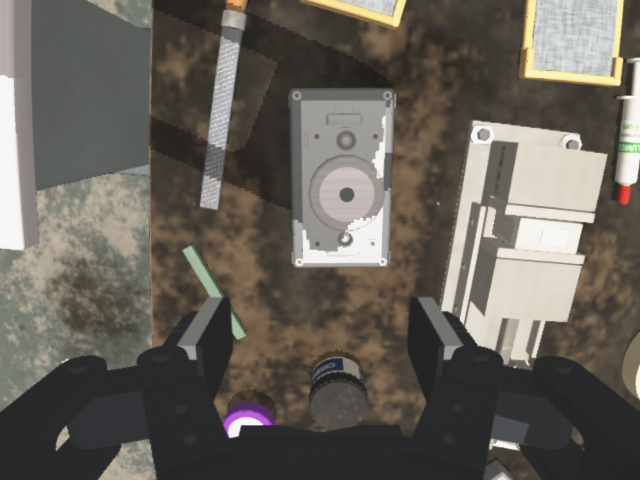

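Wrist view: the bright plain disc on the stack at (345,193) is the plunger. The purple one at (248,420) and the jar at (338,390) are left alone.

```bash
python3 - <<'E'
from h import *
W=np.load("w1.npy"); s=ctrl.get_state(); T=(W-np.array(s["tcp_pos"]))@np.array(s["eef_rot"])*1000
for v,u in [(300,222),(302,418),(305,225),(310,415),(340,225),(340,415)]: print(v,u,T[v,u].round(1))
k=(T[...,2]<60)&(abs(T[...,1])>24)&(abs(T[...,1])<45)&(abs(T[...,0])<20)
print(np.percentile(T[k][:,2],[95,99,99.9,100]))
go(445.5,-68.2,150,95.3)
E
```

```text
300 222 [ 13.  -30.9 -12. ]
302 418 [ 12.9  33.2 -13.8]
305 225 [ 11.8 -29.7 -13.4]
310 415 [ 10.8  32.1 -15.3]
340 225 [  0.6 -29.8 -16.3]
340 415 [  1.   32.3 -17.3]
[-14.27411371  -8.33874297  -5.6171071   -4.2146836 ]
t 3.4 roll -0.0009 then tool shift [23.4 18.3 80.7] F [-0.7 -1.   0.2] w 62.1 ff 0.0 tcp [429.4 -93.2 230.7] th 95.25
```

```bash
python3 - <<'E'
from h import *
s=ctrl.get_state(); t=np.array(s["tcp_pos"])
m,R,o=pose("scene"); img,d=snapshot("scene"); W=cloud(m,R,o,d)
T=(W-t)@np.array(s["eef_rot"])*1000
k=(abs(T[...,0])<30)&(abs(T[...,1])<65)&(T[...,2]<80)&(T[...,2]>-60)
print(k.sum()); q=T[k]
for a in range(-60,80,5):
    b=q[(q[:,2]>=a)&(q[:,2]<a+5)]
    if len(b): print(a,len(b),b.min(0).round(),b.max(0).round())
v,u=np.where(k); print(v.min(),v.max(),u.min(),u.max())
vc,uc=int(v.mean()),int(u.mean())
cv2.imwrite("pics/s2.png",cv2.resize(img[max(0,vc-90):vc+90,max(0,uc-120):uc+120],(800,600)))
E
```

```text
913
-60 138 [-15. -65. -60.] [ 11.  63. -55.]
-55 97 [-15. -64. -55.] [  9.  58. -50.]
-50 44 [-14. -47. -50.] [  8.  44. -45.]
-45 81 [-13. -48. -45.] [  8.  41. -40.]
-40 85 [-13. -46. -40.] [ 10.  35. -35.]
-35 85 [-13. -46. -35.] [ 11.  35. -30.]
-30 90 [-12. -47. -30.] [ 10.  37. -25.]
-25 79 [-13. -47. -25.] [ 11.  35. -20.]
-20 87 [-13. -48. -20.] [ 10.  36. -15.]
-15 72 [-13. -47. -15.] [ 10.  37. -10.]
-10 52 [-12. -40. -10.] [ 9. 37. -5.]
-5 3 [ -3. -38.  -5.] [  5. -37.  -4.]
149 203 314 363
```

View pics/s2.png

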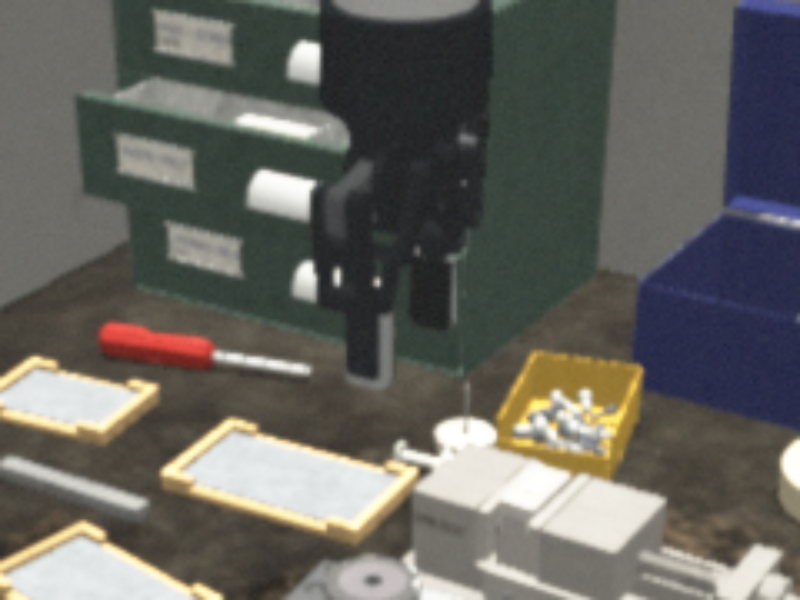

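The scene camera shows the gripper above the mould. Both cameras put the tips about 5 mm behind the TCP, not 25 mm ahead, so I'll approach by stages and check the tip height against the stack.

```bash
python3 -m inch '[[[5,4,10],0],[[5,4,10],0],[[5,4,15],0],[[4,3,20],0],[[4,3,20],0],[[0,0,20],0],[[0,0,20],0],[[0,0,10],0],[[0,0,10],0],[[0,0,0],0]]'
cat >> h.py <<'E'
def tips():
    s=ctrl.get_state(); t=np.array(s["tcp_pos"])
    m,R,o=pose("scene"); img,d=snapshot("scene"); W=cloud(m,R,o,d); T=(W-t)@np.array(s["eef_rot"])*1000
    k=(abs(T[...,0])<16)&(abs(T[...,1])>s["gripper_width"]*500+4)&(abs(T[...,1])<s["gripper_width"]*500+18)&(T[...,2]<40)&(T[...,2]>-40)
    q=T[k]; g=img.max(2)[k]
    for sg in (-1,1):
        b=q[q[:,1]*sg>0]; 
        h=np.histogram(b[:,2],bins=range(-40,45,5))[0]; print(sg,h)
    return img,W,T
E
python3 - <<'E'
from h import *
go(445.5,-68.2,76,95.3)
img,W,T=tips(); cv2.imwrite("pics/s3.png",cv2.resize(img[170:320,230:430],(800,600)))
E
```

```text
clock: 4.45
tcp_pos: [0.4444, -0.0678, 0.0942]
eef_rot: [[-0.093, 0.996, -0.002], [0.996, 0.093, 0.001], [0.001, -0.002, -1.0]]
contact_force: [-0.4, 0.2, -0.1]
gripper_width: 0.0619
finger_force: 0.0
t 4.45 roll 0.0009 then tool shift [-0.5  1.1 18.2] F [-0.4  0.2 -0.1] w 61.9 ff 0.0 tcp [444.4 -67.8  94.2] th 95.35
-1 [27 33 37 27 32 20 14  2  0  0  0  0  0  0  0  0]
1 [1 2 1 1 1 0 1 0 0 0 0 0 0 0 0 0]
```

View pics/s3.png

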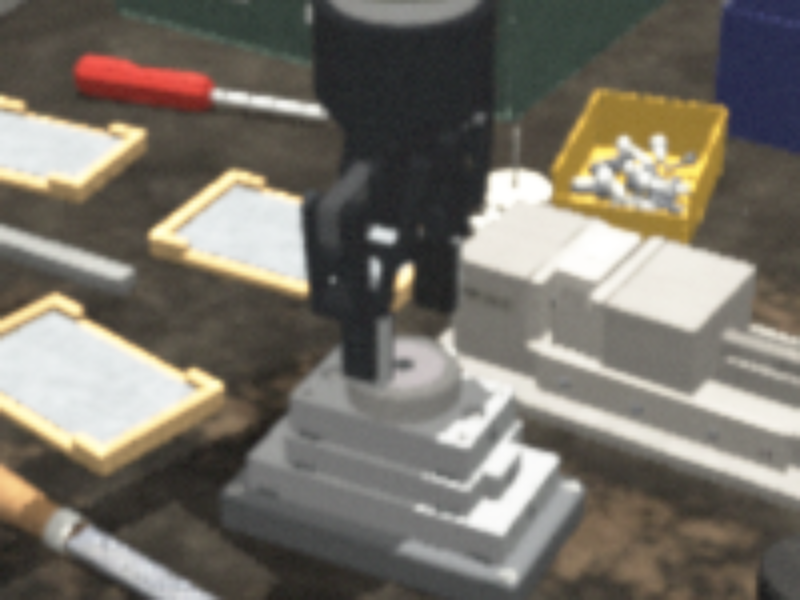

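The near fingertip ends about at the head's top (crop 365,380), which agrees with tips ~5 mm above the TCP. I go down to put the tips at ~78 mm and close.

```bash
python3 -m inch '[[[0,1,5],0],[[0,0,5],0],[[0,0,5],0],[[0,0,4],0],[[0,0,0],0],[[0,0,0],0],[[0,0,0],0],[[0,0,0],0],[[0,0,0],0],[[0,0,0],0]]'
python3 -m inch '[[[0,0,0],0],[[0,0,0],0],[[0,0,0],0],[[0,0,0],0],[[0,0,0],0],[[0,0,0],0],[[0,0,0],0],[[0,0,0],0],[[0,0,0],0],[[0,0,0],0]]' 0 50
python3 -c "
from h import *
go(445.5,-68.2,150,95.3);tips()"
```

```text
clock: 5.5
tcp_pos: [0.4465, -0.0678, 0.0768]
eef_rot: [[-0.094, 0.996, 0.0], [0.996, 0.094, -0.0], [-0.0, 0.0, -1.0]]
contact_force: [-0.5, 0.2, 0.2]
gripper_width: 0.0621
finger_force: 0.0
clock: 6.5
tcp_pos: [0.4463, -0.0679, 0.0774]
eef_rot: [[-0.094, 0.996, -0.0], [0.996, 0.094, -0.0], [-0.0, -0.0, -1.0]]
contact_force: [-4.7, 0.9, 7.8]
gripper_width: 0.049
finger_force: 50.3
t 6.5 roll 0.0016 then tool shift [ -0.3  -0.8 -72.6] F [-4.7  0.9  7.8] w 49.0 ff 50.3 tcp [446.3 -67.9  77.4] th 95.39
-1 [17 27 30 31 30 22 15 12  2  6  4  3  9 37 31 35]
1 [2 0 1 2 1 2 2 0 0 0 0 0 0 0 0 0]
```

```bash
python3 - <<'E'
from h import *
img,d=snapshot("scene"); a=cv2.resize(img[205:325,280:380],(500,600),interpolation=cv2.INTER_CUBIC)
w,d=snapshot("wrist"); b=w[180:480,180:460]; b=cv2.resize(b,(300,320))
c=np.zeros((600,800,3),np.uint8); c[:,:500]=a; c[:320,500:]=b; cv2.imwrite("pics/s4.png",c)
E
```

```text
(no output)
```

View pics/s4.png

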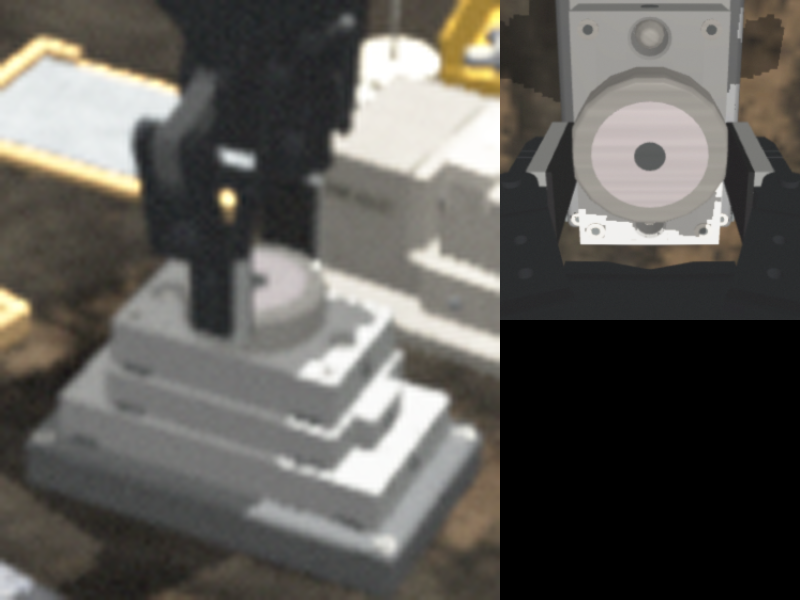

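The head is gripped centrally, with the tips close to the pot plate's top (crop 215,335). I lift gently and check that the plate stays.

```bash
python3 -m inch '[[[0,0,-1],0],[[0,0,-1],0],[[0,0,-2],0],[[0,0,-3],0],[[0,0,-4],0],[[0,0,-4],0],[[0,0,0],0],[[0,0,0],0],[[0,0,0],0],[[0,0,0],0]]'
python3 - <<'E'
from h import *
go(445.5,-68.2,150,95.3)
img,W,T=tips()
for t in ("plunger","pot_plate"):
    for r in nets.silhouettes("scene",t):
        k=r["mask"]; z=np.nanpercentile(W[k][:,2],[5,50,95]); print(t,r["p"],z,r["extent"])
E
```

```text
clock: 7.65
tcp_pos: [0.4462, -0.0678, 0.0915]
eef_rot: [[-0.094, 0.996, -0.0], [0.996, 0.094, 0.0], [0.0, -0.0, -1.0]]
contact_force: [-0.4, 0.4, -2.4]
gripper_width: 0.0483
finger_force: 51.9
t 7.65 roll 0.0015 then tool shift [ -0.4  -0.7 -58.5] F [-0.4  0.4 -2.4] w 48.3 ff 51.9 tcp [446.2 -67.8  91.5] th 95.39
-1 [13 31 31 34 23 27 16 12  0  0  0  5  4  5  4 15]
1 [3 3 1 2 2 1 2 0 0 0 0 0 0 0 0 0]
plunger 0.97 [0.01629839 0.02899073 0.03096792] [442.9, 365.6, 31.8, 28.5]
plunger 0.78 [0.07503894 0.10000375 0.10245984] [334.0, 257.5, 16.2, 17.2]
pot_plate 0.59 [0.05447521 0.07015955 0.07351406] [332.5, 272.4, 59.7, 35.4]
```

```bash
python3 -m inch '[[[0,0,-15],0],[[0,0,-25],0],[[30,0,-25],0],[[40,0,-10],0],[[45,0,0],0],[[45,0,0],0],[[45,0,0],0],[[40,0,0],0],[[30,0,0],0],[[15,0,0],0]]'
python3 - <<'E'
from h import *
go(446,332,150,95.3)
m,R,o=pose("wrist"); img,d=snapshot("wrist"); W=cloud(m,R,o,d); cv2.imwrite("pics/w2.png",img)
for t in ("plunger_block","plunger"):
    for r in nets.silhouettes("wrist",t):
        k=r["mask"]
        if r["p"]<.4: continue
        z=np.nanpercentile(W[k][:,2],95); print(t,r["p"],np.round(r["extent"]),z,rect(W,k,z-.006,z+.003))
    if t=="plunger_block" : np.save("pbW.npy",W)
# hole: points below block top around
k=(W[...,2]<.016)&(W[...,2]>.002)&(abs(W[...,0]-.446)<.03)&(abs(W[...,1]-.333)<.03)
p=W[k]; print(k.sum(), cv2.minEnclosingCircle((p[:,:2]*1000).astype(np.float32)) if k.sum() else "", np.median(p,0))
E
```

```text
clock: 8.8
tcp_pos: [0.4184, 0.2234, 0.1666]
eef_rot: [[-0.096, 0.995, -0.0], [0.995, 0.096, 0.001], [0.001, -0.0, -1.0]]
contact_force: [-0.8, -0.7, -1.4]
gripper_width: 0.0486
finger_force: 52.4
t 8.8 roll 0.0039 then tool shift [105.6  37.5  16.6] F [-0.8 -0.7 -1.4] w 48.6 ff 52.4 tcp [418.4 223.4 166.6] th 95.52
plunger_block 0.97 [383.  76. 172. 150.] 0.02796418762915951 (array([447.2, 334.1]), array([99. , 84.6]), 80.3, 16000)
plunger 0.75 [320. 316. 144. 149.] 0.17758325703376826 (array([418.9, 224.3]), array([49.1, 51.1]), 6.7, 16081)
2678 ((447.4915466308594, 335.137451171875), 19.24988555908203) [0.44831207 0.33676261 0.00741961]
```

View pics/w2.png

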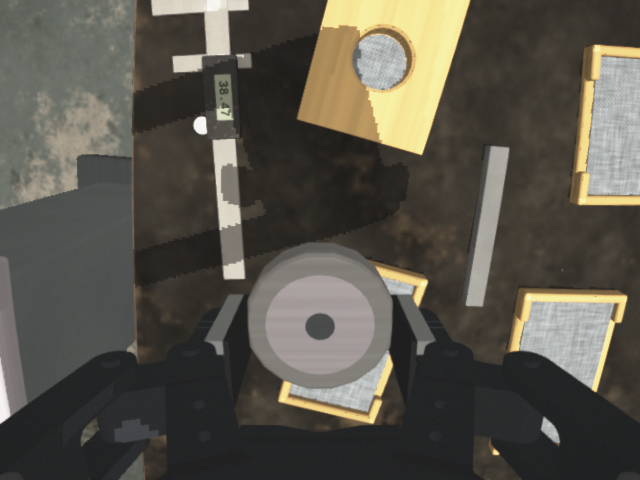

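Wrist view: the hole is at (382,60), i.e. (447,334) mm. The plunger hangs straight in the jaws at (320,325).

```bash
python3 -m inch '[[[15,5,0],0],[[20,7,0],0],[[20,7,0],0],[[20,7,5],0],[[15,6,10],0],[[10,5,20],0],[[7,2,20],0],[[0,0,20],0],[[0,0,15],0],[[0,0,10],0]]'
python3 - <<'E'
from h import *
go(447.2,333.8,31.5,95.5)
E
```

```text
clock: 9.95
tcp_pos: [0.4476, 0.3297, 0.0651]
eef_rot: [[-0.093, 0.996, -0.002], [0.996, 0.093, -0.001], [-0.001, -0.002, -1.0]]
contact_force: [-0.8, -0.1, -1.7]
gripper_width: 0.0487
finger_force: 52.4
t 9.95 roll -0.003 then tool shift [ 4.1 -0.  33.6] F [-0.8 -0.1 -1.7] w 48.7 ff 52.4 tcp [447.6 329.7  65.1] th 95.33
```

```bash
python3 -m inch '[[[0,0,0],0],[[0,0,0],0],[[0,0,0],0],[[0,0,0],0],[[0,0,0],0],[[0,0,0],0],[[0,0,0],0],[[0,0,0],0],[[0,0,0],0],[[0,0,0],0]]'
python3 - <<'E'
from h import *
go(447.2,333.8,31.5,95.5)
m,R,o=pose("wrist"); img,d=snapshot("wrist"); W=cloud(m,R,o,d)
for r in nets.silhouettes("wrist","plunger")[:2]:
    k=r["mask"]; z=np.nanpercentile(W[k][:,2],95); print(r["p"],z,rect(W,k,z-.006,z+.003))
E
```

```text
clock: 10.95
tcp_pos: [0.4479, 0.3311, 0.0666]
eef_rot: [[-0.094, 0.996, -0.0], [0.996, 0.094, -0.0], [-0.0, -0.0, -1.0]]
contact_force: [-0.6, 0.3, -2.7]
gripper_width: 0.0487
finger_force: 52.4
t 10.95 roll -0.002 then tool shift [ 2.8 -0.4 35.1] F [-0.6  0.3 -2.7] w 48.7 ff 52.4 tcp [447.9 331.1  66.6] th 95.39
0.73 0.07751846817353954 (array([448.3, 331.9]), array([49.2, 51. ]), 7.4, 16124)
```

```bash
python3 -m inch '[[[3,-1,3],0],[[0,0,4],0],[[0,0,5],0],[[0,0,5],0],[[0,0,5],0],[[0,0,4],0],[[0,0,4],0],[[0,0,2],0],[[0,0,1],0],[[0,0,0],0]]'
python3 -m inch '[[[0,0,1],0],[[0,0,1],0],[[0,0,0],0],[[0,0,0],0],[[0,0,0],0],[[0,0,0],0],[[0,0,0],0],[[0,0,0],0],[[0,0,0],0],[[0,0,0],0]]'
```

```text
clock: 12.05
tcp_pos: [0.4466, 0.334, 0.0336]
eef_rot: [[-0.094, 0.996, -0.0], [0.996, 0.094, -0.0], [-0.0, -0.0, -1.0]]
contact_force: [-0.5, 1.1, -3.2]
gripper_width: 0.049
finger_force: 52.4
clock: 13.05
tcp_pos: [0.4466, 0.334, 0.0317]
eef_rot: [[-0.094, 0.996, -0.0], [0.996, 0.094, 0.0], [0.0, -0.0, -1.0]]
contact_force: [0.7, -0.9, -2.2]
gripper_width: 0.0487
finger_force: 52.4
```

No contact yet, so it's nearly seated. One more mm, then release and rise.

```bash
python3 -m inch '[[[0,0,0.5],0],[[0,0,0.5],0],[[0,0,0],0],[[0,0,0],0],[[0,0,0],0],[[0,0,0],0],[[0,0,0],0],[[0,0,0],0],[[0,0,0],0],[[0,0,0],0]]' 66 50
python3 -m inch '[[[0,0,0],0],[[0,0,-5],0],[[0,0,-10],0],[[0,0,-20],0],[[0,0,-30],0],[[0,0,-30],0],[[-20,0,-20],0],[[-40,0,-10],0],[[-40,0,0],0],[[0,0,0],0]]'
python3 - <<'E'
from h import *
go(445.5,-68.2,150,95.3)
m,R,o=pose("wrist"); img,d=snapshot("wrist"); W=cloud(m,R,o,d)
for r in nets.silhouettes("wrist","plunger")[:2]:
    k=r["mask"]; z=np.nanpercentile(W[k][:,2],95); print(r["p"],z,rect(W,k,z-.006,z+.003))
E
```

```text
clock: 14.05
tcp_pos: [0.4466, 0.334, 0.0307]
eef_rot: [[-0.094, 0.996, -0.0], [0.996, 0.094, -0.0], [-0.0, -0.0, -1.0]]
contact_force: [0.5, 0.6, 0.4]
gripper_width: 0.0658
finger_force: 0.0
clock: 15.05
tcp_pos: [0.4571, 0.231, 0.1574]
eef_rot: [[-0.091, 0.996, 0.002], [0.996, 0.091, -0.001], [-0.001, 0.002, -1.0]]
contact_force: [-0.6, 1.0, -0.7]
gripper_width: 0.0658
finger_force: 0.0
t 15.05 roll -0.0016 then tool shift [-296.9  -39.2    7.4] F [-0.6  1.  -0.7] w 65.8 ff 0.0 tcp [457.1 231.  157.4] th 95.21
0.59 0.0427322452370207 (array([447. , 334.2]), array([51.1, 51.1]), 46.2, 6537)
```

Plunger top reads 42.7 mm at the hole centre: seated. Now the pot plate.

```bash
python3 -m inch '[[[-20,-3,0],0],[[-35,-4,0],0],[[-42,-5,0],0],[[-45,-6,0],0],[[-45,-6,0],0],[[-40,-5,0],0],[[-35,-4,0],0],[[-20,-3,0],0],[[-8,-2,0],0],[[0,0,0],0]]' 66 50
python3 - <<'E'
from h import *
go(446.3,-67.8,61,95.3)
m,R,o=pose("wrist"); img,d=snapshot("wrist"); W=cloud(m,R,o,d)
for t in ("pot_plate","gate_plate","mould_base"):
  for r in nets.silhouettes("wrist",t):
    if r["p"]<.4: continue
    k=r["mask"]; z=np.nanpercentile(W[k][:,2],90); print(t,r["p"],z,rect(W,k,z-.005,z+.003))
E
```

```text
clock: 16.15
tcp_pos: [0.4456, -0.0578, 0.1559]
eef_rot: [[-0.093, 0.996, 0.0], [0.996, 0.093, 0.0], [0.0, 0.0, -1.0]]
contact_force: [-0.1, -0.0, -0.0]
gripper_width: 0.0657
finger_force: 0.0
t 16.15 roll 0.0007 then tool shift [-10.   -0.3  94.9] F [-0.1 -0.  -0. ] w 65.7 ff 0.0 tcp [445.6 -57.8 155.9] th 95.34
pot_plate 0.68 0.07370782120715322 (array([446.5, -67.5]), array([52.4, 88.5]), 5.3, 11238)
pot_plate 0.59 0.011222921112061785 (array([621. ,  75.1]), array([73.9, 82.2]), 4.3, 7991)
gate_plate 0.92 0.053751822183746405 (array([444.6, -48.6]), array([58.2, 70.5]), 5.8, 2881)
mould_base 0.88 0.019970082851662657 (array([446.6, -67. ]), array([ 85.1, 149.1]), 5.2, 6277)
```

```bash
python3 -m inch '[[[-5,0,10],0],[[-5,0,20],0],[[0,0,20],0],[[0,0,20],0],[[0,0,12],0],[[0,0,8],0],[[0,0,4],0],[[0,0,1],0],[[0,0,0],0],[[0,0,0],0]]'
python3 -m inch '[[[0,0,0],0],[[0,0,0],0],[[0,0,0],0],[[0,0,0],0],[[0,0,0],0],[[0,0,0],0],[[0,0,0],0],[[0,0,0],0],[[0,0,0],0],[[0,0,0],0]]' 0 60
python3 -c "
from h import *
go(446.5,-67.6,62,95.3);tips()"
```

```text
clock: 17.35
tcp_pos: [0.447, -0.068, 0.0615]
eef_rot: [[-0.094, 0.996, 0.001], [0.996, 0.094, -0.0], [-0.001, 0.001, -1.0]]
contact_force: [-0.2, -0.2, 0.7]
gripper_width: 0.0659
finger_force: 0.0
clock: 18.35
tcp_pos: [0.4472, -0.0681, 0.0618]
eef_rot: [[-0.094, 0.996, 0.002], [0.996, 0.094, -0.0], [-0.001, 0.002, -1.0]]
contact_force: [-2.1, 0.2, 5.8]
gripper_width: 0.0498
finger_force: 63.1
t 18.35 roll 0.0015 then tool shift [ 0.5 -0.6 -0.2] F [-2.1  0.2  5.8] w 49.8 ff 63.1 tcp [447.2 -68.1  61.8] th 95.39
-1 [16 29 28 29 28 28 11 11  0 11 35 36 39 42 37 35]
1 [1 2 0 1 0 1 0 0 0 0 0 0 0 0 0 0]
```

```bash
python3 -m inch '[[[0,0,-1],0],[[0,0,-2],0],[[0,0,-3],0],[[0,0,-4],0],[[0,0,-4],0],[[0,0,-4],0],[[0,0,-4],0],[[0,0,-4],0],[[0,0,-6],0],[[0,0,-8],0]]'
python3 - <<'E'
from h import *
go(634,314,150,95.5)
img,W,T=tips()
for t in ("pot_plate","gate_plate","mould_base"):
    for r in nets.silhouettes("scene",t):
        if r["p"]<.4: continue
        k=r["mask"]; z=np.nanpercentile(W[k][:,2],[5,50,95]); print(t,r["p"],z.round(3),np.round(r["extent"]))
E
```

```text
clock: 19.4
tcp_pos: [0.4461, -0.0677, 0.101]
eef_rot: [[-0.094, 0.996, -0.001], [0.996, 0.094, 0.0], [0.0, -0.001, -1.0]]
contact_force: [0.0, -0.3, -1.8]
gripper_width: 0.0499
finger_force: 62.4
t 19.4 roll -0.002 then tool shift [362.  223.6 -49. ] F [ 0.  -0.3 -1.8] w 49.9 ff 62.4 tcp [446.1 -67.7 101. ] th 95.39
-1 [19 31 31 26 32 28 14 15  0  1  0  0  0  0  0  0]
1 [3 0 0 1 1 1 0 0 0 0 0 0 0 0 0 0]
pot_plate 0.72 [0.092 0.108 0.113] [331. 259.  62.  29.]
gate_plate 0.69 [0.039 0.052 0.054] [331. 283.  60.  36.]
mould_base 0.75 [0.002 0.016 0.057] [332. 292.  95.  61.]
```

```bash
python3 -m inch '[[[0,0,-15],0],[[20,10,-25],0],[[36,22,-25],0],[[40,24,0],0],[[40,24,0],0],[[40,24,0],0],[[40,24,0],0],[[36,24,0],0],[[22,16,0],0],[[8,8,0],0]]'
python3 - <<'E'
from h import *
go(634,314,100,95.5)
for n in ("topW.npy","sceneW.npy"):
    W=np.load(n); k=(W[...,2]>.06)&(W[...,0]>.5)&(W[...,0]<.9)&(W[...,1]>.0)&(W[...,1]<.5); print(n,k.sum(),[np.percentile(W[k][:,i],[0,2,98]).round(3).tolist() for i in range(3)])
m,R,o=pose("wrist"); img,d=snapshot("wrist"); W=cloud(m,R,o,d); cv2.imwrite("pics/w3.png",img)
for t in ("pot_plate","pot_block"):
  for r in nets.silhouettes("wrist",t):
    if r["p"]<.4: continue
    k=r["mask"]; z=np.nanpercentile(W[k][:,2],95); print(t,round(r["p"],2),np.round(r["extent"]),z,rect(W,k,z-.005,z+.003))
E
```

```text
clock: 20.6
tcp_pos: [0.5953, 0.2323, 0.1646]
eef_rot: [[-0.096, 0.995, -0.001], [0.995, 0.096, 0.0], [0.0, -0.001, -1.0]]
contact_force: [0.0, -0.6, -2.3]
gripper_width: 0.0501
finger_force: 63.0
t 20.6 roll 0.0005 then tool shift [77.6 46.4 64.6] F [ 0.  -0.6 -2.3] w 50.1 ff 63.0 tcp [595.3 232.3 164.6] th 95.53
topW.npy 26541 [[0.628, 0.63, 0.861], [0.0, 0.014, 0.398], [0.06, 0.104, 0.659]]
sceneW.npy 10277 [[0.751, 0.762, 0.894], [0.086, 0.088, 0.402], [0.06, 0.065, 0.273]]
pot_plate 0.96 [322. 309. 169. 250.] 0.17650144208580673 (array([595.6, 233.5]), array([52.4, 87.3]), 5.5, 28255)
pot_block 0.96 [395. 105. 119. 172.] 0.012963242037772243 (array([636.1, 315.4]), array([ 76.1, 111.6]), 6.4, 4217)
```

View pics/w3.png

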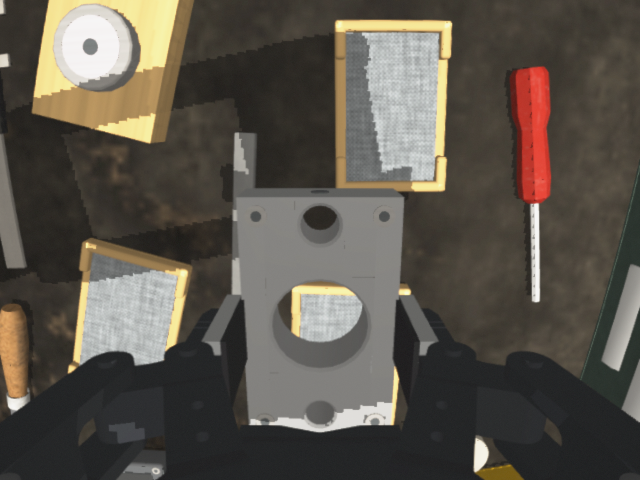

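Wrist view: plate hangs level at (320,310), pot block at (395,105) with its recess empty.

```bash
python3 -m inch '[[[10,6,0],-0.01],[[15,10,0],0],[[18,12,0],0],[[15,10,5],0],[[12,7,15],0],[[8,3,20],0],[[0,0,25],0],[[0,0,20],0],[[0,0,10],0],[[0,0,5],0]]'
python3 -m inch '[[[0,0,0],0],[[0,0,0],0],[[0,0,0],0],[[0,0,0],0],[[0,0,0],0],[[0,0,0],0],[[0,0,0],0],[[0,0,0],0],[[0,0,0],0],[[0,0,0],0]]'
python3 - <<'E'
from h import *
go(635.8,314.2,15.8,96.2)
m,R,o=pose("wrist"); img,d=snapshot("wrist"); W=cloud(m,R,o,d)
for t in ("pot_plate","pot_block"):
  for r in nets.silhouettes("wrist",t):
    if r["p"]<.4: continue
    k=r["mask"]; z=np.nanpercentile(W[k][:,2],95); print(t,round(r["p"],2),np.round(r["extent"]),z,rect(W,k,z-.005,z+.003))
E
```

```text
clock: 21.75
tcp_pos: [0.6336, 0.3112, 0.0634]
eef_rot: [[-0.103, 0.995, -0.003], [0.995, 0.103, -0.001], [-0.001, -0.003, -1.0]]
contact_force: [-0.1, 0.1, -2.4]
gripper_width: 0.0505
finger_force: 62.9
clock: 22.75
tcp_pos: [0.6349, 0.312, 0.0657]
eef_rot: [[-0.104, 0.995, -0.0], [0.995, 0.104, -0.0], [-0.0, -0.0, -1.0]]
contact_force: [-0.1, -0.3, -2.9]
gripper_width: 0.0502
finger_force: 62.9
t 22.75 roll -0.0042 then tool shift [ 2.1  1.2 49.9] F [-0.1 -0.3 -2.9] w 50.2 ff 62.9 tcp [634.9 312.   65.7] th 95.96
pot_plate 0.63 [320. 309. 167. 246.] 0.0775281621278844 (array([635.1, 313.1]), array([52.5, 87.4]), 6.0, 28202)
pot_block 0.62 [322. 241. 172. 205.] 0.013488018697724823 (array([635.7, 322. ]), array([76.1, 98.4]), 6.7, 3604)
```

```bash
python3 -m inch '[[[2,1,4],0],[[0,0,8],0],[[0,0,10],0],[[0,0,10],0],[[0,0,8],0],[[0,0,4],0],[[0,0,3],0],[[0,0,2],0],[[0,0,0],0],[[0,0,0],0]]'
python3 -c "
from h import *
go(635.8,314.2,15.8,96.2)"
```

```text
clock: 23.9
tcp_pos: [0.6359, 0.3142, 0.0172]
eef_rot: [[-0.104, 0.995, 0.001], [0.995, 0.104, 0.0], [0.0, 0.001, -1.0]]
contact_force: [0.4, -0.0, -1.5]
gripper_width: 0.0498
finger_force: 63.0
t 23.9 roll -0.0042 then tool shift [ 0.  -0.1  1.4] F [ 0.4 -0.  -1.5] w 49.8 ff 63.0 tcp [635.9 314.2  17.2] th 95.96
```

```bash
python3 -m inch '[[[0,0,0.7],0],[[0,0,0.7],0],[[0,0,0],0],[[0,0,0],0],[[0,0,0],0],[[0,0,0],0],[[0,0,0],0],[[0,0,0],0],[[0,0,0],0],[[0,0,0],0]]'
python3 -m inch '[[[0,0,0],0],[[0,0,0],0],[[0,0,0],0],[[0,0,0],0],[[0,0,-5],0],[[0,0,-10],0],[[0,0,-20],0],[[0,0,-30],0],[[-20,0,-30],0],[[-35,-20,-30],0]]' 70 60
python3 - <<'E'
from h import *
go(446.5,-67.6,156,95.3)
m,R,o=pose("wrist"); img,d=snapshot("wrist"); W=cloud(m,R,o,d)
for t in ("pot_plate","pot_block"):
  for r in nets.silhouettes("wrist",t):
    if r["p"]<.4: continue
    k=r["mask"]; z=np.nanpercentile(W[k][:,2],95); print(t,round(r["p"],2),np.round(r["extent"]),z,rect(W,k,z-.005,z+.003))
E
```

```text
clock: 24.9
tcp_pos: [0.636, 0.3142, 0.0159]
eef_rot: [[-0.104, 0.995, 0.001], [0.995, 0.104, 0.0], [0.0, 0.001, -1.0]]
contact_force: [-1.7, -1.0, 6.0]
gripper_width: 0.0501
finger_force: 63.8
clock: 25.9
tcp_pos: [0.6227, 0.2587, 0.1425]
eef_rot: [[-0.106, 0.994, 0.003], [0.994, 0.106, 0.001], [0.001, 0.003, -1.0]]
contact_force: [0.8, -1.0, 0.8]
gripper_width: 0.07
finger_force: 0.0
t 25.9 roll 0.0136 then tool shift [-308.6 -205.5  -13.5] F [ 0.8 -1.   0.8] w 70.0 ff 0.0 tcp [622.7 258.7 142.5] th 96.08
pot_plate 0.71 [352. 143.  93. 153.] 0.028016001705240556 (array([636.3, 314.8]), array([52.4, 88.1]), 6.2, 10282)
pot_block 0.57 [353. 141. 125. 180.] 0.013426778491034607 (array([636.3, 314.8]), array([ 76.3, 112.1]), 6.2, 4039)
```

Pot plate is seated and centred. On to the gate plate.

```bash
python3 -m inch '[[[-22,-14,-5],0.013],[[-36,-24,-5],0],[[-38,-25,-3],0],[[-38,-25,0],0],[[-38,-25,0],0],[[-38,-25,0],0],[[-36,-22,0],0],[[-28,-16,0],0],[[-14,-10,0],0],[[0,0,0],0]]'
python3 - <<'E'
from h import *
go(446.5,-67.6,46,95.3)
m,R,o=pose("wrist"); img,d=snapshot("wrist"); W=cloud(m,R,o,d); cv2.imwrite("pics/w5.png",img)
for t in ("gate_plate","cavity_plate","mould_base"):
  for r in nets.silhouettes("wrist",t):
    if r["p"]<.4: continue
    k=r["mask"]; z=np.nanpercentile(W[k][:,2],90); print(t,round(r["p"],2),np.round(r["extent"]),z,rect(W,k,z-.005,z+.003))
E
```

```text
clock: 27.05
tcp_pos: [0.4621, -0.0476, 0.1529]
eef_rot: [[-0.089, 0.996, -0.001], [0.996, 0.089, -0.0], [-0.0, -0.001, -1.0]]
contact_force: [-0.1, 0.1, -0.7]
gripper_width: 0.0704
finger_force: 0.0
t 27.05 roll -0.0038 then tool shift [-18.4 -17.3 106.9] F [-0.1  0.1 -0.7] w 70.4 ff 0.0 tcp [462.1 -47.6 152.9] th 95.08
gate_plate 0.56 [290. 267. 101. 173.] 0.053755726418786794 (array([446.2, -67.3]), array([ 58.4, 107.8]), 5.3, 14587)
cavity_plate 0.96 [290. 257. 109. 197.] 0.037725233347636576 (array([446.6, -67.7]), array([ 63.9, 129.1]), 5.4, 3958)
mould_base 0.62 [292. 249. 136. 217.] 0.020743798588457374 (array([446.4, -67.1]), array([ 85.1, 149.7]), 5.5, 6391)
```

```bash
python3 -m inch '[[[-8,-8,10],-0.004],[[-8,-7,20],0],[[-2,-2,20],0],[[0,0,20],0],[[0,0,15],0],[[0,0,12],0],[[0,0,7],0],[[0,0,3],0],[[0,0,0],0],[[0,0,0],0]]'
python3 -c "
from h import *
go(446.5,-67.6,45,95.3)"
```

```text
clock: 28.25
tcp_pos: [0.4481, -0.066, 0.0468]
eef_rot: [[-0.095, 0.995, 0.001], [0.995, 0.095, -0.0], [-0.0, 0.001, -1.0]]
contact_force: [0.8, -0.2, 0.1]
gripper_width: 0.07
finger_force: 0.0
t 28.25 roll 0.0027 then tool shift [-1.4 -1.7  1.8] F [ 0.8 -0.2  0.1] w 70.0 ff 0.0 tcp [448.1 -66.   46.8] th 95.45
```

```bash
python3 -m inch '[[[-1.5,-1.5,1.5],0],[[0,0,0],0],[[0,0,0],0],[[0,0,0],0],[[0,0,0],0],[[0,0,0],0],[[0,0,0],0],[[0,0,0],0],[[0,0,0],0],[[0,0,0],0]]' 0 60
python3 -m inch '[[[0,0,-1],0],[[0,0,-2],0],[[0,0,-3],0],[[0,0,-4],0],[[0,0,-4],0],[[0,0,-4],0],[[0,0,-4],0],[[0,0,-5],0],[[0,0,-6],0],[[0,0,-6],0]]'
python3 - <<'E'
from h import *
go(449,130,150,100)
img,W,T=tips()
for t in ("gate_plate","cavity_plate","mould_base"):
    for r in nets.silhouettes("scene",t):
        if r["p"]<.4: continue
        k=r["mask"]; z=np.nanpercentile(W[k][:,2],[5,50,95]); print(t,r["p"],z.round(3),np.round(r["extent"]))
E
```

```text
clock: 29.25
tcp_pos: [0.4472, -0.0677, 0.0463]
eef_rot: [[-0.095, 0.995, 0.002], [0.995, 0.095, -0.0], [-0.0, 0.002, -1.0]]
contact_force: [-2.4, 2.9, 10.2]
gripper_width: 0.0555
finger_force: 61.2
clock: 30.25
tcp_pos: [0.4462, -0.0675, 0.0842]
eef_rot: [[-0.095, 0.995, 0.0], [0.995, 0.095, 0.0], [-0.0, 0.0, -1.0]]
contact_force: [-0.1, -0.3, -3.2]
gripper_width: 0.0551
finger_force: 63.7
t 30.25 roll -0.0795 then tool shift [194.   37.  -65.8] F [-0.1 -0.3 -3.2] w 55.1 ff 63.7 tcp [446.2 -67.5  84.2] th 95.45
-1 [18 36 26 27 31 22 17  7  2  0  0  0  0  0  0  0]
1 [2 0 1 0 0 1 0 0 0 0 0 0 0 0 0 0]
gate_plate 0.83 [0.076 0.089 0.092] [331. 266.  62.  33.]
cavity_plate 0.75 [0.02  0.035 0.038] [330. 293.  78.  41.]
mould_base 0.74 [0.002 0.016 0.04 ] [333. 300.  92.  52.]
```

```bash
python3 -m inch '[[[0,0,-10],0],[[0,0,-20],0],[[5,0,-25],0.03],[[12,0,-15],0.04],[[20,3,0],0.05],[[25,4,0],0.05],[[25,6,0],0.05],[[20,6,0],0.05],[[10,4,0],0.01],[[0,0,0],0]]'
python3 - <<'E'
from h import *
go(449.6,129.8,75,79.5)
m,R,o=pose("wrist"); img,d=snapshot("wrist"); W=cloud(m,R,o,d)
for t in ("gate_plate","gate_block"):
  for r in nets.silhouettes("wrist",t):
    if r["p"]<.4: continue
    k=r["mask"]; z=np.nanpercentile(W[k][:,2],95); print(t,round(r["p"],2),np.round(r["extent"]),z,rect(W,k,z-.005,z+.003))
cv2.imwrite("pics/w6.png",img)
E
```

```text
clock: 31.45
tcp_pos: [0.4744, 0.0479, 0.1539]
eef_rot: [[0.181, 0.983, 0.0], [0.983, -0.181, 0.0], [0.0, 0.0, -1.0]]
contact_force: [-0.3, 0.2, -2.9]
gripper_width: 0.055
finger_force: 64.0
t 31.45 roll 0.0009 then tool shift [ 76.  -39.4  78.9] F [-0.3  0.2 -2.9] w 55.0 ff 64.0 tcp [474.4  47.9 153.9] th 79.55
gate_plate 0.83 [321. 296. 182. 270.] 0.1613440682723902 (array([475.9,  51.6]), array([101. ,  58.5]), 79.5, 40138)
gate_block 0.77 [257. 106. 129. 211.] 0.012820019588336867 (array([450.6, 130.7]), array([131.9,  81.9]), 79.6, 4726)
```

View pics/w6.png

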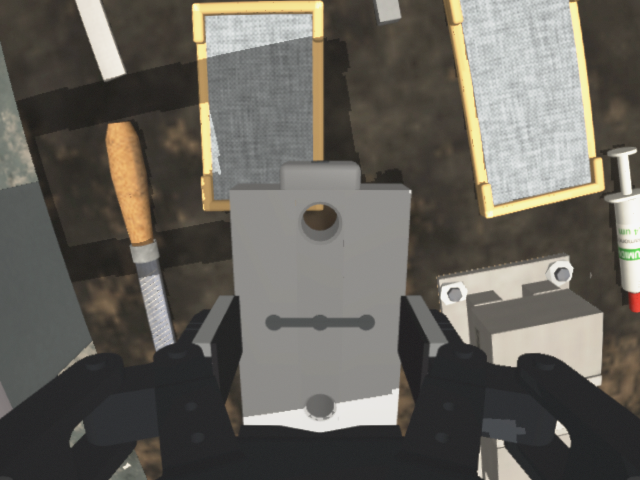

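Wrist view: gate plate level at (320,300), gate block at (258,105) with its recess empty.

```bash
python3 -m inch '[[[10,-5,0],0],[[15,-8,0],0],[[18,-9,5],0],[[15,-8,15],0],[[12,-6,20],0],[[6,-3,20],0],[[0,0,20],0],[[0,0,10],0],[[0,0,4],0],[[0,0,0],0]]'
python3 -m inch '[[[0,0,0],0],[[0,0,0],0],[[0,0,0],0],[[0,0,0],0],[[0,0,0],0],[[0,0,0],0],[[0,0,0],0],[[0,0,0],0],[[0,0,0],0],[[0,0,0],0]]'
python3 - <<'E'
from h import *
go(450.2,130.2,16.4,79.5)
m,R,o=pose("wrist"); img,d=snapshot("wrist"); W=cloud(m,R,o,d)
for t in ("gate_plate","gate_block"):
  for r in nets.silhouettes("wrist",t):
    if r["p"]<.4: continue
    k=r["mask"]; z=np.nanpercentile(W[k][:,2],95); print(t,round(r["p"],2),np.round(r["extent"]),z,rect(W,k,z-.005,z+.003))
E
```

```text
clock: 32.6
tcp_pos: [0.4495, 0.1288, 0.0596]
eef_rot: [[0.184, 0.983, -0.001], [0.983, -0.184, -0.0], [-0.0, -0.0, -1.0]]
contact_force: [0.1, 0.4, -2.7]
gripper_width: 0.0548
finger_force: 64.1
clock: 33.6
tcp_pos: [0.4497, 0.129, 0.0596]
eef_rot: [[0.184, 0.983, -0.0], [0.983, -0.184, 0.0], [-0.0, -0.0, -1.0]]
contact_force: [0.1, 0.5, -3.0]
gripper_width: 0.0551
finger_force: 64.1
t 33.6 roll -0.0017 then tool shift [ 1.3  0.3 43.2] F [ 0.1  0.5 -3. ] w 55.1 ff 64.1 tcp [449.7 129.   59.6] th 79.4
gate_block 0.69 [317. 254. 187. 270.] 0.013567052648696844 (array([451. , 131.7]), array([129.9,  82.1]), 79.7, 4452)
```

```bash
python3 -m inch '[[[1.5,0.5,4],0],[[0,0,8],0],[[0,0,10],0],[[0,0,8],0],[[0,0,5],0],[[0,0,3],0],[[0,0,2],0],[[0,0,2],0],[[0,0,0],0],[[0,0,0],0]]'
python3 -m inch '[[[0,0,0.7],0],[[0,0,0.8],0],[[0,0,0],0],[[0,0,0],0],[[0,0,0],0],[[0,0,0],0],[[0,0,0],0],[[0,0,0],0],[[0,0,0],0],[[0,0,0],0]]'
python3 -c "
from h import *
go(450.2,130.2,16.4,79.5)"
```

```text
clock: 34.75
tcp_pos: [0.4507, 0.1304, 0.0179]
eef_rot: [[0.184, 0.983, 0.0], [0.983, -0.184, 0.0], [0.0, 0.0, -1.0]]
contact_force: [-0.8, 0.3, -2.4]
gripper_width: 0.055
finger_force: 64.1
clock: 35.75
tcp_pos: [0.4508, 0.1304, 0.0164]
eef_rot: [[0.184, 0.983, 0.001], [0.983, -0.184, 0.0], [0.0, 0.001, -1.0]]
contact_force: [-2.1, 0.6, 6.2]
gripper_width: 0.0547
finger_force: 65.3
t 35.75 roll -0.0017 then tool shift [-0.3 -0.5  0. ] F [-2.1  0.6  6.2] w 54.7 ff 65.3 tcp [450.8 130.4  16.4] th 79.4
```

Contact: seated. Release, rise, step back and check.

```bash
python3 -m inch '[[[0,0,0],0],[[0,0,0],0],[[0,0,0],0],[[0,0,0],0],[[0,0,-5],0],[[0,0,-10],0],[[0,0,-20],0],[[0,0,-30],0],[[-20,0,-30],0],[[-35,0,-30],0]]' 74 60
python3 - <<'E'
from h import *
go(446.5,-67.6,150,95.4)
m,R,o=pose("wrist"); img,d=snapshot("wrist"); W=cloud(m,R,o,d)
for t in ("gate_plate","gate_block"):
  for r in nets.silhouettes("wrist",t):
    if r["p"]<.4: continue
    k=r["mask"]; z=np.nanpercentile(W[k][:,2],95); print(t,round(r["p"],2),np.round(r["extent"]),z,rect(W,k,z-.005,z+.003))
E
```

```text
clock: 36.75
tcp_pos: [0.4405, 0.077, 0.1435]
eef_rot: [[0.181, 0.983, 0.001], [0.983, -0.181, 0.001], [0.001, 0.001, -1.0]]
contact_force: [-0.0, -1.1, 0.4]
gripper_width: 0.0742
finger_force: 0.0
t 36.75 roll -0.2766 then tool shift [-144.5   -7.7   -6.5] F [-0.  -1.1  0.4] w 74.2 ff 0.0 tcp [440.5  77.  143.5] th 79.55
gate_plate 0.8 [320. 142. 100. 182.] 0.024049465414831907 (array([451. , 130.6]), array([107.5,  58.5]), 79.1, 15372)
gate_block 0.78 [317. 140. 132. 213.] 0.013494957264754213 (array([450.8, 130.6]), array([131.6,  82.2]), 79.5, 4212)
```

```bash
python3 -m inch '[[[0,0,-2],-0.056],[[0,0,-2],-0.056],[[-6,0,-2],-0.056],[[-16,0,0],-0.056],[[-24,0,0],-0.053],[[-26,0,0],0],[[-26,0,0],0],[[-20,0,0],0],[[-8,0,0],0],[[0,0,0],0]]'
python3 - <<'E'
from h import *
go(446.5,-67.6,28,95.4)
m,R,o=pose("wrist"); img,d=snapshot("wrist"); W=cloud(m,R,o,d)
for t in ("cavity_plate","mould_base"):
  for r in nets.silhouettes("wrist",t):
    if r["p"]<.4: continue
    k=r["mask"]; z=np.nanpercentile(W[k][:,2],90); print(t,round(r["p"],2),np.round(r["extent"]),z,rect(W,k,z-.005,z+.003))
E
```

```text
clock: 37.9
tcp_pos: [0.4477, -0.0494, 0.1466]
eef_rot: [[-0.091, 0.996, -0.001], [0.996, 0.091, 0.001], [0.001, -0.001, -1.0]]
contact_force: [-0.1, 0.3, 0.6]
gripper_width: 0.0739
finger_force: 0.0
t 37.9 roll -0.0035 then tool shift [-18.   -2.9 118.6] F [-0.1  0.3  0.6] w 73.9 ff 0.0 tcp [447.7 -49.4 146.6] th 95.2
cavity_plate 0.88 [313. 258. 111. 197.] 0.03773659120157844 (array([446.4, -67.6]), array([ 64.5, 128.8]), 5.4, 18524)
mould_base 0.86 [315. 250. 137. 219.] 0.037556928153174275 (array([446.4, -67. ]), array([ 64.2, 127.4]), 5.4, 143)
```

```bash
python3 -m inch '[[[-8,-1,10],-0.003],[[-8,-1,20],0],[[-2,-1,25],0],[[0,0,20],0],[[0,0,15],0],[[0,0,12],0],[[0,0,8],0],[[0,0,4],0],[[0,0,2],0],[[0,0,0],0]]'
python3 -c "
from h import *
go(446.5,-67.6,29,95.4)"
```

```text
clock: 39.05
tcp_pos: [0.4469, -0.0676, 0.0314]
eef_rot: [[-0.095, 0.995, 0.001], [0.995, 0.095, -0.0], [-0.0, 0.001, -1.0]]
contact_force: [0.5, 0.5, -0.6]
gripper_width: 0.0742
finger_force: 0.0
t 39.05 roll 0.0008 then tool shift [ 0.  -0.4  2.4] F [ 0.5  0.5 -0.6] w 74.2 ff 0.0 tcp [446.9 -67.6  31.4] th 95.45
```

```bash
python3 -m inch '[[[0,0,2],0],[[0,0,0],0],[[0,0,0],0],[[0,0,0],0],[[0,0,0],0],[[0,0,0],0],[[0,0,0],0],[[0,0,0],0],[[0,0,0],0],[[0,0,0],0]]' 0 70
python3 -m inch '[[[0,0,-1],0],[[0,0,-2],0],[[0,0,-3],0],[[0,0,-4],0],[[0,0,-5],0],[[0,0,-6],0],[[0,0,-8],0],[[0,0,-9],0],[[0,0,-10],0],[[0,0,-10],0]]'
python3 - <<'E'
from h import *
go(625.9,110.2,150,93)
img,W,T=tips()
for t in ("cavity_plate","mould_base"):
    for r in nets.silhouettes("scene",t):
        if r["p"]<.4: continue
        k=r["mask"]; z=np.nanpercentile(W[k][:,2],[5,50,95]); print(t,r["p"],z.round(3),np.round(r["extent"]))
E
```

```text
clock: 40.05
tcp_pos: [0.4472, -0.0678, 0.0308]
eef_rot: [[-0.095, 0.995, 0.001], [0.995, 0.095, -0.001], [-0.001, 0.001, -1.0]]
contact_force: [-7.6, 1.5, 13.7]
gripper_width: 0.0602
finger_force: 72.0
clock: 41.05
tcp_pos: [0.4468, -0.0676, 0.0883]
eef_rot: [[-0.095, 0.995, 0.001], [0.995, 0.095, -0.0], [-0.0, 0.0, -1.0]]
contact_force: [0.8, 0.1, -2.8]
gripper_width: 0.0594
finger_force: 75.7
t 41.05 roll 0.0427 then tool shift [168.2 188.2 -61.7] F [ 0.8  0.1 -2.8] w 59.4 ff 75.7 tcp [446.8 -67.6  88.3] th 95.44
-1 [22 34 30 26 32 21 16  8 10  6  0  0  0  0  0  0]
1 [3 1 0 1 1 1 0 0 0 0 0 0 0 0 0 0]
cavity_plate 0.63 [0.077 0.093 0.096] [331. 267.  81.  44.]
mould_base 0.72 [0.002 0.018 0.022] [334. 297.  93.  51.]
```

```bash
python3 -m inch '[[[0,0,-15],0],[[0,0,-25],0],[[8,10,-22],0.02],[[15,22,0],0.02],[[20,30,0],0],[[20,30,0],0],[[15,30,0],0],[[10,25,0],0],[[5,15,0],0],[[0,5,0],0]]'
python3 - <<'E'
from h import *
go(625.9,110.2,75,93.2)
m,R,o=pose("wrist"); img,d=snapshot("wrist"); W=cloud(m,R,o,d)
for t in ("cavity_plate","cavity_block"):
  for r in nets.silhouettes("wrist",t):
    if r["p"]<.4: continue
    k=r["mask"]; z=np.nanpercentile(W[k][:,2],95); print(t,round(r["p"],2),np.round(r["extent"]),z,rect(W,k,z-.005,z+.003))
cv2.imwrite("pics/w8.png",img)
E
```

```text
clock: 42.2
tcp_pos: [0.6087, 0.0362, 0.1488]
eef_rot: [[-0.056, 0.998, 0.0], [0.998, 0.056, 0.0], [0.0, 0.0, -1.0]]
contact_force: [0.0, -0.3, -0.6]
gripper_width: 0.0002
finger_force: 0.0
t 42.2 roll 0.0003 then tool shift [73.  21.3 73.8] F [ 0.  -0.3 -0.6] w 0.2 ff 0.0 tcp [608.7  36.2 148.8] th 93.22
cavity_plate 0.73 [130. 352. 130. 168.] 0.038056183186938174 (array([482.6, -60.4]), array([ 65.8, 124.7]), 4.8, 9223)
cavity_block 0.6 [356. 117. 146. 233.] 0.012321906592347276 (array([627.6, 107.6]), array([ 88. , 145.6]), 3.5, 9899)
cavity_block 0.45 [ 87. 333. 136. 165.] 0.05511004867238646 (array([445.7, -31.2]), array([ 6.4, 10.3]), 30.9, 137)
```

View pics/w8.png

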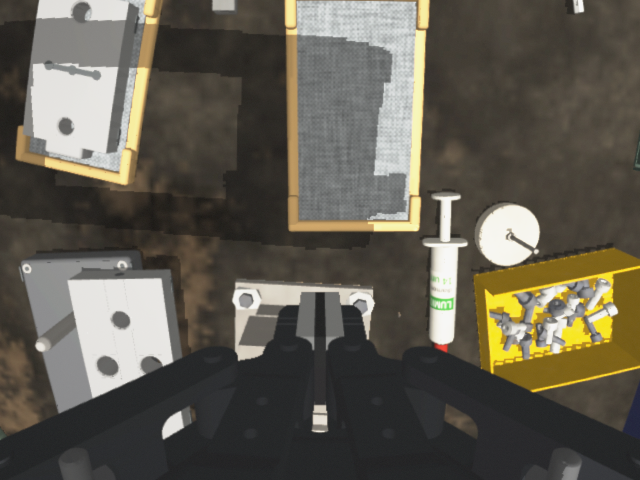

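The cavity plate slipped out. It is lying at (125,350) in this picture, beside the pillars on the bottom plate with its top at z≈38 mm, and the jaws are empty. The block at (356,115) is clear. I go back, measure the plate and regrip lower.

```bash
python3 -m inch '[[[-5,-8,-3],0],[[-10,-16,-3],0],[[-12,-20,0],0],[[-12,-20,0],0],[[-12,-20,0],0],[[-12,-20,0],0],[[-10,-10,0],0],[[-4,-4,0],0],[[0,0,0],0],[[0,0,0],0]]' 76 70
python3 - <<'E'
from h import *
go(482,-60,150,95)
m,R,o=pose("wrist"); img,d=snapshot("wrist"); W=cloud(m,R,o,d); np.save("w9.npy",W)
for t in ("cavity_plate","mould_base"):
  for r in nets.silhouettes("wrist",t):
    if r["p"]<.4: continue
    k=r["mask"]; z=np.nanpercentile(W[k][:,2],90); print(t,round(r["p"],2),np.round(r["extent"]),z,rect(W,k,z-.005,z+.003))
    q=W[k&(abs(W[...,2]-z)<.012)]; c=q.mean(0); A=np.linalg.lstsq(np.c_[q[:,:2]-c[:2],np.ones(len(q))],q[:,2],rcond=None)[0]; print("plane",A.round(4))
cv2.imwrite("pics/w9.png",img)
E
```

```text
clock: 43.35
tcp_pos: [0.4945, -0.048, 0.1555]
eef_rot: [[-0.055, 0.999, 0.001], [0.999, 0.055, 0.0], [0.0, 0.001, -1.0]]
contact_force: [-0.1, 0.1, 0.1]
gripper_width: 0.0763
finger_force: 0.0
t 43.35 roll -0.0326 then tool shift [-10.9 -13.5   5.5] F [-0.1  0.1  0.1] w 76.3 ff 0.0 tcp [494.5 -48.  155.5] th 93.13
cavity_plate 0.93 [296. 250. 110. 196.] 0.037800392676433994 (array([482.2, -62.7]), array([ 65.3, 128.6]), 4.6, 17823)
plane [-0.0009 -0.0007  0.0368]
mould_base 0.71 [238. 243. 132. 215.] 0.020254018634028835 (array([446. , -67.5]), array([ 84.3, 149.9]), 4.9, 12571)
plane [ 0.0012 -0.003   0.019 ]
```

View pics/w9.png

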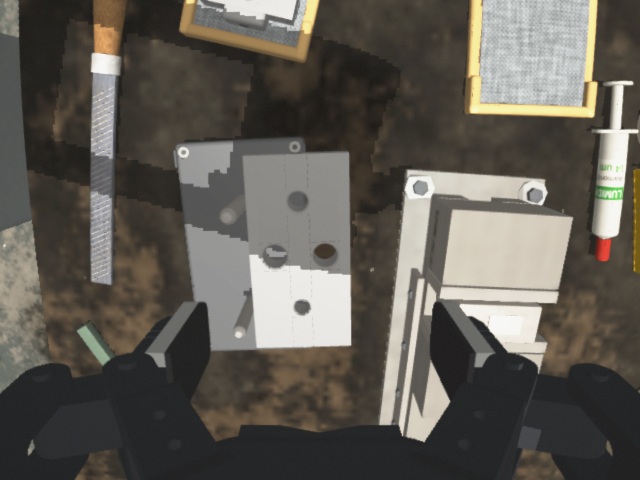

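Plate lies flat on the bottom plate at (296,250) px, i.e. (482,-63) mm, with the pillars to its left at (228,215) and (240,333). The left finger fits between them.

```bash
python3 -m inch '[[[-5,-4,5],-0.026],[[-5,-4,10],0],[[-5,-4,15],0],[[0,-1,15],0],[[0,0,5],0],[[0,0,0],0],[[0,0,0],0],[[0,0,0],0],[[0,0,0],0],[[0,0,0],0]]'
python3 -c "
from h import *
go(482.2,-64,25,94.6)"
```

```text
clock: 44.5
tcp_pos: [0.4825, -0.064, 0.1057]
eef_rot: [[-0.081, 0.997, 0.001], [0.997, 0.081, -0.0], [-0.0, 0.001, -1.0]]
contact_force: [0.1, 0.7, 0.0]
gripper_width: 0.0763
finger_force: 0.0
t 44.5 roll 0.0008 then tool shift [ 0.  -0.3 80.7] F [0.1 0.7 0. ] w 76.3 ff 0.0 tcp [482.5 -64.  105.7] th 94.64
```

```bash
python3 -m inch '[[[0,0,8],0],[[0,0,12],0],[[0,0,14],0],[[0,0,14],0],[[0,0,12],0],[[0,0,8],0],[[0,0,5],0],[[0,0,3],0],[[0,0,2],0],[[0,0,1],0]]'
python3 -m inch '[[[0,0,1],0],[[0,0,0],0],[[0,0,0],0],[[0,0,0],0],[[0,0,0],0],[[0,0,0],0],[[0,0,0],0],[[0,0,0],0],[[0,0,0],0],[[0,0,0],0]]' 0 100
python3 -c "
from h import *
go(482.2,-64,25,94.6);tips()"
```

```text
clock: 45.5
tcp_pos: [0.4824, -0.0641, 0.0264]
eef_rot: [[-0.081, 0.997, 0.001], [0.997, 0.081, -0.0], [-0.0, 0.001, -1.0]]
contact_force: [-0.4, 0.3, -0.1]
gripper_width: 0.0758
finger_force: 0.0
clock: 46.5
tcp_pos: [0.4828, -0.0641, 0.0267]
eef_rot: [[-0.081, 0.997, 0.001], [0.997, 0.081, -0.0], [-0.0, 0.001, -1.0]]
contact_force: [-4.4, 2.2, 11.2]
gripper_width: 0.0607
finger_force: 104.8
t 46.5 roll 0.0009 then tool shift [ 0.1 -0.6  1.7] F [-4.4  2.2 11.2] w 60.7 ff 104.8 tcp [482.8 -64.1  26.7] th 94.65
-1 [19 29 22 27 25 20 10  7  2 73  3  0  0  0  0  0]
1 [2 1 2 2 2 1 1 0 0 0 0 0 0 1 0 0]
```

```bash
python3 -m inch '[[[0,0,-1],0],[[0,0,-1],0],[[0,0,-2],0],[[0,0,-2],0],[[0,0,-3],0],[[0,0,-3],0],[[0,0,-3],0],[[0,0,-3],0],[[0,0,-2],0],[[0,0,0],0]]'
python3 - <<'E'
from h import *
go(625.9,110.2,150,93.2)
m,R,o=pose("wrist"); img,d=snapshot("wrist"); W=cloud(m,R,o,d); cv2.imwrite("pics/w10.png",img)
for r in nets.silhouettes("wrist","cavity_plate")[:1]:
    k=r["mask"]; z=np.nanmedian(W[k][:,2]); q=W[k&(abs(W[...,2]-z)<.008)]; c=q.mean(0); A=np.linalg.lstsq(np.c_[q[:,:2]-c[:2],np.ones(len(q))],q[:,2],rcond=None)[0]; print(r["p"],"plane",A.round(4),rect(W,k,z-.005,z+.005))
E
```

```text
clock: 47.55
tcp_pos: [0.4824, -0.064, 0.0455]
eef_rot: [[-0.081, 0.997, 0.001], [0.997, 0.081, -0.0], [-0.0, 0.001, -1.0]]
contact_force: [4.2, 0.5, -3.2]
gripper_width: 0.0603
finger_force: 109.5
t 47.55 roll 0.0251 then tool shift [ 165.9  153.  -104.5] F [ 4.2  0.5 -3.2] w 60.3 ff 109.5 tcp [482.4 -64.   45.5] th 94.64
0.69 plane [-0.0051 -0.0038  0.0553] (array([482.1, -54. ]), array([ 64.9, 111.3]), 4.7, 53114)
```

```bash
python3 -m inch '[[[0,0,-1],0],[[0,0,-2],0],[[0,0,-4],0],[[0,0,-6],0],[[0,0,-7],0],[[0,0,-7],0],[[0,0,-7],0],[[0,0,-4],0],[[0,0,-2],0],[[0,0,0],0]]' 0 120
python3 - <<'E'
from h import *
go(625.9,110.2,150,93.2)
m,R,o=pose("wrist"); img,d=snapshot("wrist"); W=cloud(m,R,o,d); cv2.imwrite("pics/w10.png",img)
for r in nets.silhouettes("wrist","cavity_plate")[:1]:
    k=r["mask"]; z=np.nanmedian(W[k][:,2]); q=W[k&(abs(W[...,2]-z)<.008)]; c=q.mean(0); A=np.linalg.lstsq(np.c_[q[:,:2]-c[:2],np.ones(len(q))],q[:,2],rcond=None)[0]; print(r["p"],"plane",A.round(4),rect(W,k,z-.005,z+.005))
E
```

```text
clock: 48.65
tcp_pos: [0.4818, -0.064, 0.0851]
eef_rot: [[-0.081, 0.997, -0.001], [0.997, 0.081, 0.0], [0.0, -0.001, -1.0]]
contact_force: [-0.0, -0.3, -3.6]
gripper_width: 0.0598
finger_force: 131.4
t 48.65 roll 0.0251 then tool shift [165.9 153.6 -64.9] F [-0.  -0.3 -3.6] w 59.8 ff 131.4 tcp [481.8 -64.   85.1] th 94.64
0.84 plane [-0.0071  0.0016  0.0947] (array([481.5, -54.1]), array([ 64.8, 111.4]), 4.8, 53101)
```

Held steady this time. Carry slowly.

```bash
python3 -m inch '[[[0,0,-3],0],[[1,1,-5],0.005],[[3,3,-6],0.005],[[6,5,-6],0.005],[[9,8,-4],0.005],[[10,10,-2],0.005],[[10,10,0],0],[[8,8,0],0],[[5,5,0],0],[[3,2,0],0]]'
python3 - <<'E'
from h import *
go(625.9,110.2,75,93.2)
m,R,o=pose("wrist"); img,d=snapshot("wrist"); W=cloud(m,R,o,d)
for t in ("cavity_plate","cavity_block"):
  for r in nets.silhouettes("wrist",t)[:1]:
    k=r["mask"]; z=np.nanpercentile(W[k][:,2],60 if t[-5:]=="plate" else 95); print(t,round(r["p"],2),np.round(r["extent"]),z,rect(W,k,z-.005,z+.004))
E
```

```text
clock: 49.75
tcp_pos: [0.5309, -0.0051, 0.1107]
eef_rot: [[-0.057, 0.998, -0.001], [0.998, 0.057, 0.0], [0.0, -0.001, -1.0]]
contact_force: [-0.5, 0.6, -2.3]
gripper_width: 0.0597
finger_force: 131.4
t 49.75 roll 0.001 then tool shift [109.8 101.3  35.7] F [-0.5  0.6 -2.3] w 59.7 ff 131.4 tcp [530.9  -5.1 110.7] th 93.26
cavity_plate 0.72 [319. 282. 212. 313.] 0.12055976912098262 (array([530.8,   4.7]), array([ 64.6, 111.5]), 3.5, 53009)
cavity_block 0.77 [500.  93. 161. 186.] 0.012397740235912056 (array([627.7,  86. ]), array([ 88.3, 102.8]), 4.5, 7123)
```

```bash
python3 -m inch '[[[4,4,0],0],[[9,8,0],0],[[14,13,0],0],[[17,16,0],0],[[17,16,0],0],[[17,16,0],0],[[14,13,0],0],[[9,9,0],0],[[5,4,0],0],[[2,2,0],0]]'
python3 -m inch '[[[0,0,3],0],[[0,0,6],0],[[0,0,9],0],[[0,0,9],0],[[0,0,8],0],[[0,0,5],0],[[0,0,3],0],[[0,0,2],0],[[0,0,0],0],[[0,0,0],0]]'
python3 - <<'E'
from h import *
go(627.2,109.7,16,93.3)
m,R,o=pose("wrist"); img,d=snapshot("wrist"); W=cloud(m,R,o,d); cv2.imwrite("pics/w11.png",img)
for t in ("cavity_plate","cavity_block"):
  for r in nets.silhouettes("wrist",t)[:1]:
    k=r["mask"]; z=np.nanpercentile(W[k][:,2],60 if t[-5:]=="plate" else 95); print(t,round(r["p"],2),np.round(r["extent"]),z,rect(W,k,z-.005,z+.004))
E
```

```text
clock: 50.9
tcp_pos: [0.6255, 0.108, 0.1109]
eef_rot: [[-0.056, 0.998, -0.0], [0.998, 0.056, -0.0], [-0.0, -0.0, -1.0]]
contact_force: [1.3, -0.8, -3.0]
gripper_width: 0.0594
finger_force: 131.4
clock: 51.9
tcp_pos: [0.6257, 0.1077, 0.0665]
eef_rot: [[-0.056, 0.998, 0.001], [0.998, 0.056, 0.0], [0.0, 0.001, -1.0]]
contact_force: [0.2, 0.5, -2.8]
gripper_width: 0.0591
finger_force: 131.4
t 51.9 roll -0.0015 then tool shift [ 1.9  1.6 50.5] F [ 0.2  0.5 -2.8] w 59.1 ff 131.4 tcp [625.7 107.7  66.5] th 93.22
cavity_plate 0.91 [321. 282. 210. 310.] 0.07634253416582548 (array([625.6, 117.7]), array([ 64.6, 111.5]), 3.3, 52821)
cavity_block 0.96 [323. 208. 198. 229.] 0.013605020988023762 (array([626.1, 134. ]), array([ 88.5, 106.2]), 3.2, 3674)
```

View pics/w11.png

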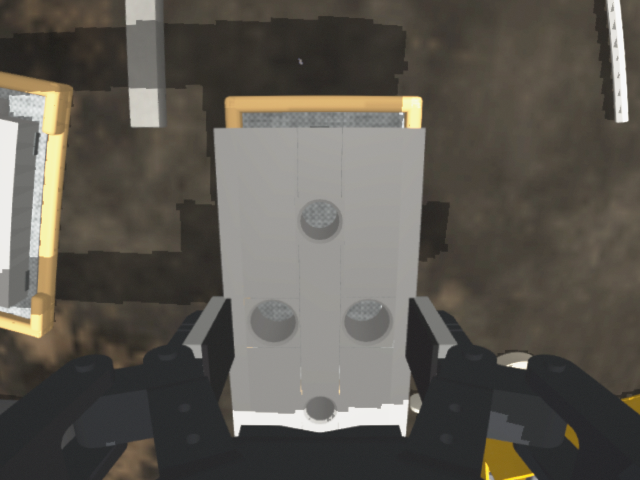

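Plate level over the block, far edges at rows 97 (block) and 128 (plate). Shift ~1.5 mm each way and lower.

```bash
python3 -m inch '[[[1.5,1.5,4],0],[[0,0,8],0],[[0,0,10],0],[[0,0,9],0],[[0,0,7],0],[[0,0,4],0],[[0,0,3],0],[[0,0,2],0],[[0,0,1],0],[[0,0,0],0]]'
python3 -m inch '[[[0,0,1],0],[[0,0,0.5],0],[[0,0,0.5],0],[[0,0,0],0],[[0,0,0],0],[[0,0,0],0],[[0,0,0],0],[[0,0,0],0],[[0,0,0],0],[[0,0,0],0]]'
python3 -c "
from h import *
go(627.2,109.7,16,93.3)"
```

```text
clock: 53.05
tcp_pos: [0.627, 0.1092, 0.0183]
eef_rot: [[-0.056, 0.998, 0.0], [0.998, 0.056, 0.0], [0.0, 0.0, -1.0]]
contact_force: [-0.6, -0.0, -4.0]
gripper_width: 0.0593
finger_force: 131.4
clock: 54.05
tcp_pos: [0.6268, 0.1092, 0.0162]
eef_rot: [[-0.056, 0.998, 0.0], [0.998, 0.056, 0.0], [0.0, 0.0, -1.0]]
contact_force: [-0.3, -0.3, -3.8]
gripper_width: 0.0594
finger_force: 131.4
t 54.05 roll -0.0016 then tool shift [0.5 0.4 0.2] F [-0.3 -0.3 -3.8] w 59.4 ff 131.4 tcp [626.8 109.2  16.2] th 93.21
```

Still hanging; a little lower until it touches.

```bash
python3 -m inch '[[[0,0,0.5],0],[[0,0,0],0],[[0,0,0],0],[[0,0,0.5],0],[[0,0,0],0],[[0,0,0],0],[[0,0,0.3],0],[[0,0,0],0],[[0,0,0],0],[[0,0,0],0]]'
python3 -c "
from h import *
go(627.2,109.7,16,93.3)"
```

```text
clock: 55.05
tcp_pos: [0.6269, 0.1092, 0.0153]
eef_rot: [[-0.056, 0.998, 0.0], [0.998, 0.056, -0.0], [-0.0, 0.0, -1.0]]
contact_force: [-4.9, 0.3, 4.0]
gripper_width: 0.0594
finger_force: 132.5
t 55.05 roll -0.0015 then tool shift [ 0.5  0.3 -0.7] F [-4.9  0.3  4. ] w 59.4 ff 132.5 tcp [626.9 109.2  15.3] th 93.21
```

```bash
python3 -m inch '[[[0,0,0],0],[[0,0,0],0],[[0,0,0],0],[[0,0,0],0],[[0,0,-3],0],[[0,0,-8],0],[[0,0,-20],0],[[0,0,-30],0],[[-20,0,-30],0],[[-40,0,-30],0]]' 76 60
python3 -m inch '[[[-20,0,-10],0],[[0,0,0],0],[[0,0,0],0],[[0,0,0],0],[[0,0,0],0],[[0,0,0],0],[[0,0,0],0],[[0,0,0],0],[[0,0,0],0],[[0,0,0],0]]'
python3 - <<'E'
from h import *
go(627.2,109.7,16,93.3)
def plane(q):
    c=q.mean(0); return np.linalg.lstsq(np.c_[q[:,:2]-c[:2],np.ones(len(q))],q[:,2],rcond=None)[0].round(4)
for n,ts in (("wrist",("cavity_plate","cavity_block")),("top",("plunger","pot_plate","pot_block","gate_plate","gate_block","cavity_plate","cavity_block","mould_base","jar"))):
  m,R,o=pose(n); img,d=snapshot(n); W=cloud(m,R,o,d); cv2.imwrite(f"pics/end_{n}.png",img)
  for t in ts:
    for r in nets.silhouettes(n,t)[:2]:
      if r["p"]<.4: continue
      k=r["mask"]; z=np.nanpercentile(W[k][:,2],90); print(n,t,round(r["p"],2),z.round(4),rect(W,k,z-.005,z+.004),plane(W[k&(abs(W[...,2]-z)<.006)]))
E
```

```text
clock: 56.05
tcp_pos: [0.6302, 0.0511, 0.1379]
eef_rot: [[-0.06, 0.998, 0.001], [0.998, 0.06, 0.001], [0.001, 0.001, -1.0]]
contact_force: [2.1, -0.1, -0.2]
gripper_width: 0.0754
finger_force: 0.0
clock: 57.05
tcp_pos: [0.6313, 0.0293, 0.1458]
eef_rot: [[-0.056, 0.998, -0.0], [0.998, 0.056, 0.0], [0.0, -0.0, -1.0]]
contact_force: [-0.0, -0.0, -0.3]
gripper_width: 0.0761
finger_force: 0.0
t 57.05 roll -0.0016 then tool shift [ 80.5   0.5 129.8] F [-0.  -0.  -0.3] w 76.1 ff 0.0 tcp [631.3  29.3 145.8] th 93.21
wrist cavity_plate 0.73 0.0258 (array([627.3, 106.8]), array([ 64.7, 120.6]), 3.6, 20592) [-0.0008 -0.0003  0.0248]
wrist cavity_block 0.85 0.0129 (array([627.9, 103. ]), array([ 88.3, 136.4]), 3.2, 2767) [ 0.0002 -0.0279  0.0101]
top plunger 0.71 0.0321 (array([ 378.7, -313.7]), array([48.8, 47.6]), 15.2, 426) [ 0.002  -0.0016  0.03  ]
top plunger 0.61 0.0439 (array([446.1, 333. ]), array([49.1, 50.1]), 40.8, 458) [0.0036 0.0082 0.0418]
top pot_plate 0.65 0.0295 (array([635.2, 313.1]), array([53. , 89.6]), 5.5, 723) [0.0007 0.0028 0.0273]
top pot_block 0.69 0.0144 (array([634.8, 312.6]), array([ 77.4, 111.5]), 6.2, 324) [0.0058 0.0021 0.0121]
top gate_block 0.56 0.015 (array([449.5, 192. ]), array([56.4, 16.5]), 4.0, 74) [-0.0002  0.0343  0.0128]
top cavity_plate 0.78 0.0275 (array([625.9,  79.9]), array([64.8, 69.7]), 0.2, 789) [ 0.0012 -0.0032  0.0254]
top cavity_block 0.69 0.0144 (array([625.5, 110.3]), array([ 84.3, 153.1]), 1.8, 222) [-0.0046  0.0059  0.0122]
top mould_base 0.72 0.0219 (array([ 449.8, -125.5]), array([41.5, 84.8]), 85.7, 582) [-0.0018  0.0065  0.0195]
top jar 0.67 0.0472 (array([ 462. , -264.3]), array([52.1, 50.8]), 27.6, 497) [ 0.012  -0.015   0.0451]
```

```bash
python3 -c "
import cv2
a=cv2.imread('pics/end_top.png')[140:360,110:530]; cv2.imwrite('pics/endc.png',cv2.resize(a,(800,420),interpolation=2))"
```

```text
(no output)
```

View pics/endc.png

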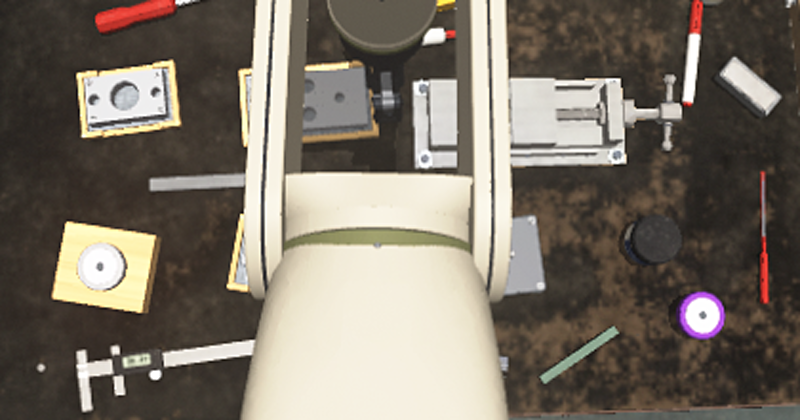

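The end view shows the plunger (100,265) and pot plate (128,98) home in their blocks. The arm hides most of the gate and cavity plates, but the wrist measurements put both flat, at the right height and centred. The jar is unmoved, so I hand in.

```bash
python3 -c "
from bench import ticket
print(ticket.sign_off())"
```

```text
the job is handed in; nothing more can be done
None
```

The job is handed in, verdict not shown: my last measurements had the plunger and all three plates flat and centred in their own blocks and the jar unmoved; the cavity plate slipped from the jaws once onto the bottom plate and I regripped it.

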